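# Glue-up of a model engine under weights

### The arm

A 6-joint arm with a two-finger parallel gripper is mounted at the origin on the work surface. World frame = base frame: x ahead of the robot, y to its left, z up, the work surface at z = 0. Lengths are in m, angles in rad, forces in N, time in s.
With the tool pointing down it reaches from about 0.375 to 0.9 m from the base axis. Payload 3.1 kg.
Tool frame: the origin (TCP) lies at the very end of the fingers, on their centre line; the grasp point (between the pads) lies 19 mm behind it; z points along the fingers, y is the line along which they close (so a half turn about z gives the same grasp; the last joint's range is limited). The gripper opens to 85 mm and grips with 20 to 120 N. Pads are 22 mm wide; open, the fingers measure 114 mm over their backs; the gripper's body (76 mm by 85 mm) begins 54 mm behind the grasp point. The pads swing forward as they close: fully open they stand 13 mm farther back than shut.
Start: joints at [-0.178, 0.527, 1.433, -0, 1.181, -0.178], TCP at [0.625, 0, 0.231] pointing down, gripper open.
Joint ranges: [-3.08, 3.08], [-0.75, 2.2], [0.22, 2.44], [-1.43, 4.57], [0, 2.65], [-2.85, 2.85]. Speed limits (rad/s): [2.79, 2.79, 3.14, 3.14, 3.14, 3.14].

### API

Orientations are given as a unit quaternion [x, y, z, w].
In Python, from station import telemetry, snapshot, ticket gives the robot as it stands.
- The arm moves only by the tool move_arm, never from a script. Its argument "commands" is text: rows parted by semicolons, each of 7 numbers parted by spaces: the shift along the tool's x, y, z in mm, then the turn, a rotation vector about the tool's x, y, z in degrees, then the opening, from -1 (shut) to 1 (fully open). A call has exactly 5 rows; each row is the pose to reach, as a shift and turn from the pose commanded when the call began, along the tool's axes at that moment; what a row does not reach only later rows make up. A row lasts 1/8 s, in which the tool goes at most 62.5 mm and 10.7 degrees, less where a joint would pass 70% of its speed; a pose out of reach is approached as far as the arm can. A call with a gripper value outside its range is refused whole. The fingers move at their own pace and stop on an object; "grip_force" is the grip in N (left out, the last holds). Time passes only in rows, so rows that repeat a pose let the fingers close, or fill a call up. It gives the time, the measured TCP pose, the force, the opening and the grip force at its end, in the units of the state.
- telemetry.sense(): the state, without advancing time (a new reading comes with each control period).
- snapshot(name): name is "scene" or "side" or "wrist"; returns a dict with "image" (400x640x3 uint8, red, green, blue), "fx", "fy", "cx", "cy" (pixels), "pose" (4x4, takes a point from camera to world coordinates). Camera axes: x right, y down, z forward; pixel columns grow to the right and rows downward; lengths in m; the calibration is good to about 2 mm. A picture is of the moment at which its call begins. There is no depth.
- ticket.sign_off(): hands the job in; it is judged then, once.
The state is a dict: "t": time; "q": joint angles; "qd": joint speeds; "tau": joint torques, N m; "tcp_pos": TCP position; "tool_rot": TCP orientation; "force": force on the tool from outside, world axes, zero at the start; "ft_torque": the same for the moment, N m; "finger_gap": opening from 0.0 (shut) to 1.0 (fully open); "gripper_force": force on a finger pad.
Only numpy, scipy, OpenCV 4.12 (cv2) and the standard library are available. Lean on these libraries where they do the work, as an engineer would, in place of code of your own. Each camera call takes 0.05 s, during which the arm holds its last target. There are 200 camera calls.

### The job

Clear the ear defenders off the gluing jig by hanging them over the middle of the rail, a cup on each side, then build the model engine square and flat in the jig's pocket: the engine block first (bores up), then every spacer plate that is on the bench, then the top cover with its ribs up. Finally press the glue-up with the three round steel weights from the rack, stacked as a pyramid on the cover: one lying in each of the cover's two troughs and the third lying in the gap on top of them, all centred end to end. Leave the paint jars where they are.

Things in the scene. Friction and masses are not known exactly. Their poses are not given: they have to be found in the camera images.
- jig: Fixed gluing jig. Origin: underside centre of a plywood board 150 (x) x 220 (y) x 12 mm. Aluminium pocket at its middle, 84 (x) x 68 (y) mm inside, top edge 100 mm above the table, no lead-in: full walls 8 mm thick on the +x and -x sides; the y sides have only 8 mm corner tabs (outside at y 42 mm), open for 68 mm between, so the fingers go down there, gripping parts by their y faces.
- pocket (a point): Centre of the pocket's floor, 12 mm above the table; axes as the jig's.
- block: Engine block of the model: grey resin, 80 (x) x 64 (y) x 40 mm high, four dark bores on top, dark fin lines on its y faces, 0.2 to 0.4 kg. Origin: underside centre, z up through the bores. In the pocket its x lies along the jig's x (either way round). It starts lying flat, right way up, on the table, long side within about 15 degrees of world x. 
- spacer1: Spacer plate, grey resin, 80 (x) x 64 (y) x 14 mm thick, dark round ports, 90 g; all alike; keep up the face that is up at the start. One to three are present, the others absent (None). Origin: underside centre. It starts lying flat, right way up, on the table, long side within about 15 degrees of world x. 
- spacer2: Spacer plate, grey resin, 80 (x) x 64 (y) x 14 mm thick, dark round ports, 90 g; all alike; keep up the face that is up at the start. One to three are present, the others absent (None). Origin: underside centre. It starts lying flat, right way up, on the table, long side within about 15 degrees of world x. 
- spacer3: Spacer plate, grey resin, 80 (x) x 64 (y) x 14 mm thick, dark round ports, 90 g; all alike; keep up the face that is up at the start. One to three are present, the others absent (None). Origin: underside centre. It starts lying flat, right way up, on the table, long side within about 15 degrees of world x. 
- cover: Top cover, grey resin, 0.16 kg: slab 80 (x) x 64 (y) x 20 mm, on it three ribs 8 mm high along y (edge ribs 6, middle rib 4 mm wide) forming two 32 mm wide, open-ended troughs at x = -18 and +18 mm. A weight lies in each, centre 38 mm above the underside; a third in the gap above, centre at 69 mm. Origin: underside centre, z up. Starts flat, ribs up, x within 15 degrees of world x.
- weight1: One of three alike solid steel round weights, diameter 36, length 64 mm, 0.45 kg; it rolls. Origin: centre of the cylinder; axis = its y. Gripped across its end faces (64 mm) its sides stay free. Starts lying in a trough of the rack, centre 26 mm above the table.
- weight2: One of three alike solid steel round weights, diameter 36, length 64 mm, 0.45 kg; it rolls. Origin: centre of the cylinder; axis = its y. Gripped across its end faces (64 mm) its sides stay free. Starts lying in a trough of the rack, centre 26 mm above the table.
- weight3: One of three alike solid steel round weights, diameter 36, length 64 mm, 0.45 kg; it rolls. Origin: centre of the cylinder; axis = its y. Gripped across its end faces (64 mm) its sides stay free. Starts lying in a trough of the rack, centre 26 mm above the table.
- rack: Fixed wooden rack of the weights, 200 (x) x 56 (y) mm, with three troughs 58 mm apart along its x (floor 8 mm, dividers 18 mm above the table). Origin: centre of its underside.
- ear_defenders: Black ear defenders, 0.2 kg, an arch in its y-z plane, 166 mm wide, 138 high: cups 50 (x) x 26 (y) x 60 mm, 114 apart inside; flat crown 54 mm long (y); on it a rubber grip pad 44 (y) x 28 (x) mm, 112 to 138 mm above the cups' underside. Origin: midway between the cups at their underside; z up. They start standing loose on the jig's board, a cup on each y side of the pocket.
- crown (a point): Underside of the headband's crown, 105 mm above the cups' underside: this rests on the rail when hung.
- rail: Fixed hanging rail: steel bar of diameter 16 mm, 180 mm long along its own x, top of the bar 158 mm above the table, on posts 80 mm to either side of its middle, and a wooden foot 200 x 70 x 10 mm. Origin: centre of the foot's underside.
- bar_top (a point): Top of the rail's bar at its middle; axes as the rail's. The ear defenders hang here with their own y along the rail's y, one cup on each side.
- jar_a: Paint jar, bystander, diameter 42 mm, 55 mm high. Origin: centre of its underside.
- jar_b: Paint jar, bystander, diameter 48 mm, 70 mm high. Origin: centre of its underside.

How it is judged:
On the way, in this order (a step that is already met when the one before it is completed fails the run):
1. the ear defenders hang over the rail (z of crown in the frame of bar_top between -0.006 and 0.008 m and x of crown in the frame of bar_top between -0.055 and 0.055 m and y of crown in the frame of bar_top between -0.025 and 0.025 m and angle between ear_defenders's own z axis and vertical below 0.35 rad and angle between the y axis of ear_defenders and the y axis of rail, either way round below 0.5 rad), for 0.2 s.
2. the engine block sits square on the pocket's floor (horizontal distance between block and pocket below 0.005 m and angle between the x axis of block and the x axis of jig, either way round below 0.08 rad and angle between block's own z axis and vertical below 0.06 rad and z of block in the frame of pocket between -0.004 and 0.004 m), for 0.2 s.
3. every spacer present lies square and flat on the block in the pocket (horizontal distance between each of spacer1, spacer2, spacer3 and pocket below 0.005 m and angle between the x axis of each of spacer1, spacer2, spacer3 and the x axis of jig, either way round below 0.08 rad and angle between each of spacer1, spacer2, spacer3's own z axis and vertical below 0.06 rad and z of spacer1 in the frame of pocket between 0.036 and 0.072 m and z of spacer2 in the frame of pocket between 0.036 and 0.072 m and z of spacer3 in the frame of pocket between 0.036 and 0.072 m), for 0.2 s.
4. the cover lies square and flat on the top spacer (horizontal distance between cover and pocket below 0.005 m and angle between the x axis of cover and the x axis of jig, either way round below 0.08 rad and angle between cover's own z axis and vertical below 0.06 rad and (z of cover in the frame of spacer1 between 0.0105 and 0.0175 m or z of cover in the frame of spacer2 between 0.0105 and 0.0175 m or z of cover in the frame of spacer3 between 0.0105 and 0.0175 m) and z of cover in the frame of spacer1 above 0.0105 m and z of cover in the frame of spacer2 above 0.0105 m and z of cover in the frame of spacer3 above 0.0105 m), for 0.2 s.
At the end, for the whole second after the job is handed in: Ear defenders hang by the crown on the bar (25 mm across, 55 mm along); block, spacers, cover rest in that order in the pocket (5 mm, 0.08 rad turn, 0.06 rad tilt); a weight in each trough, the third in the gap on top (7 mm), along the troughs (0.12 rad, ends 14 mm); all at rest (all of step 1 and all of step 2 and all of step 3 and all of step 4 and y of weight1 in the frame of cover between -0.014 and 0.014 m and angle between the y axis of each of weight1, weight2, weight3 and the y axis of cover, either way round below 0.12 rad and linear speed of each of weight1, weight2, weight3, ear_defenders, block, cover, spacer1, spacer2, spacer3 below 0.02 m/s and y of weight2 in the frame of cover between -0.014 and 0.014 m and y of weight3 in the frame of cover between -0.014 and 0.014 m and ((z of weight1 in the frame of cover between 0.064 and 0.074 m and x of weight1 in the frame of cover between -0.007 and 0.007 m and z of weight2 in the frame of cover between 0.034 and 0.042 m and x of weight2 in the frame of cover between 0.013 and 0.024 m and z of weight3 in the frame of cover between 0.034 and 0.042 m and x of weight3 in the frame of cover between -0.024 and -0.013 m) or (z of weight1 in the frame of cover between 0.064 and 0.074 m and x of weight1 in the frame of cover between -0.007 and 0.007 m and z of weight2 in the frame of cover between 0.034 and 0.042 m and x of weight2 in the frame of cover between -0.024 and -0.013 m and z of weight3 in the frame of cover between 0.034 and 0.042 m and x of weight3 in the frame of cover between 0.013 and 0.024 m) or (z of weight2 in the frame of cover between 0.064 and 0.074 m and x of weight2 in the frame of cover between -0.007 and 0.007 m and z of weight1 in the frame of cover between 0.034 and 0.042 m and x of weight1 in the frame of cover between 0.013 and 0.024 m and z of weight3 in the frame of cover between 0.034 and 0.042 m and x of weight3 in the frame of cover between -0.024 and -0.013 m) or (z of weight2 in the frame of cover between 0.064 and 0.074 m and x of weight2 in the frame of cover between -0.007 and 0.007 m and z of weight1 in the frame of cover between 0.034 and 0.042 m and x of weight1 in the frame of cover between -0.024 and -0.013 m and z of weight3 in the frame of cover between 0.034 and 0.042 m and x of weight3 in the frame of cover between 0.013 and 0.024 m) or (z of weight3 in the frame of cover between 0.064 and 0.074 m and x of weight3 in the frame of cover between -0.007 and 0.007 m and z of weight1 in the frame of cover between 0.034 and 0.042 m and x of weight1 in the frame of cover between 0.013 and 0.024 m and z of weight2 in the frame of cover between 0.034 and 0.042 m and x of weight2 in the frame of cover between -0.024 and -0.013 m) or (z of weight3 in the frame of cover between 0.064 and 0.074 m and x of weight3 in the frame of cover between -0.007 and 0.007 m and z of weight1 in the frame of cover between 0.034 and 0.042 m and x of weight1 in the frame of cover between -0.024 and -0.013 m and z of weight2 in the frame of cover between 0.034 and 0.042 m and x of weight2 in the frame of cover between 0.013 and 0.024 m))); the robot touches nothing.
It fails at once if a paint jar is shifted by more than 30 mm (distance of any of jar_a, jar_b from where it was at the start of the episode above 0.03 m).
Of spacer1, spacer2, spacer3 only 1 to 3 are there at a start; the rules pass over those that are not, and their reading is None.
At some moment in a run one of block, cover, spacer1, spacer2, spacer3 may be knocked a few centimetres aside while the robot is not near it.
It also fails if it takes over 210 s, if anything falls off the work surface, if the arm or the gripper's body presses on something with over 40 N, if the wrist force passes 120 N, or if a joint passes its speed limit or range.

## Working session

There is one attempt and no reset: what is moved stays moved. The work goes in short steps, Python scripts to look and compute and a tool call to move; the robot and the scene stay as the last step left them, time stands still between calls to the robot, and variables do not carry over. Pictures are saved under pics/ and viewed, at most 14 in all, crops included, and the job is handed in when it is done.

Besides the shell and the picture viewer there is one more tool, called after "Call:" as name(argument=value, ...), one argument or row to a line, values as JSON. move_arm: Moves the arm, as the interface text tells. Its arguments: {"type":"object","properties":{"commands":{"type":"string"},"grip_force":{"type":"number"}},"required":["commands"]}

```bash
mkdir -p pics; ls; python3 - <<'E'
from station import telemetry, snapshot
import cv2,numpy as np
s=telemetry.sense(); print(s)
for n in ("scene","side"):
    d=snapshot(n); cv2.imwrite(f"pics/{n}0.png",cv2.cvtColor(d["image"],cv2.COLOR_RGB2BGR)); np.savez(f"{n}0.npz",**d)
    print(n,d["fx"],d["cx"],d["cy"],np.round(d["pose"],3).tolist())
E
```

```text
pics
{'t': 0.0, 'q': array([-1.78505144e-01,  5.28455972e-01,  1.43389911e+00, -7.67448872e-07,
        1.18138205e+00, -1.78475513e-01]), 'qd': array([ 0.00103989, -0.00047688,  0.00021645, -0.00089155, -0.00111283,
       -0.00138784]), 'tau': array([ 2.50220628e-04, -4.42344439e+01, -1.78024775e+01, -2.06930472e-04,
        8.36740597e-03,  2.24214921e-05]), 'tcp_pos': array([6.24291201e-01, 1.53920234e-04, 2.30340889e-01]), 'tool_rot': array([ 7.07116747e-01,  7.07096002e-01, -6.11820786e-04, -8.80549904e-04]), 'force': array([ 0.26885937,  0.31459251, -0.5801599 ]), 'ft_torque': array([-0.00245267, -0.05576334,  0.03093042]), 'gripper_force': 0.0, 'finger_gap': 0.9980175927260625}
scene 446.53969167477106 316.9399307325055 197.94694468790217 [[-0.487, 0.697, -0.526, 1.236], [0.874, 0.384, -0.299, 0.354], [-0.007, -0.605, -0.796, 1.084], [0.0, 0.0, 0.0, 1.0]]
side 376.36378904232043 320.28290118936656 207.47835385232204 [[0.89, -0.295, 0.348, 0.246], [-0.456, -0.579, 0.675, -0.655], [0.002, -0.76, -0.65, 0.761], [0.0, 0.0, 0.0, 1.0]]
```

View pics/scene0.png

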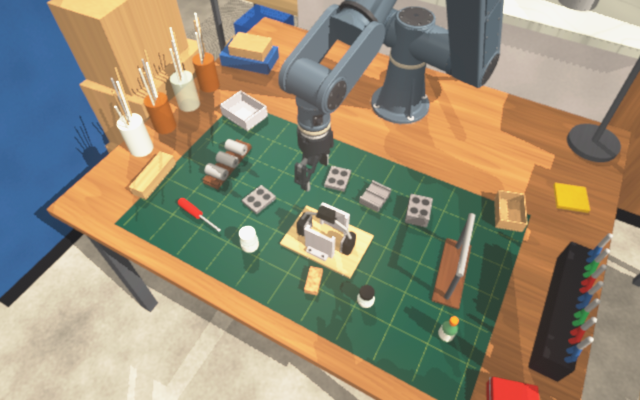

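View pics/side0.png

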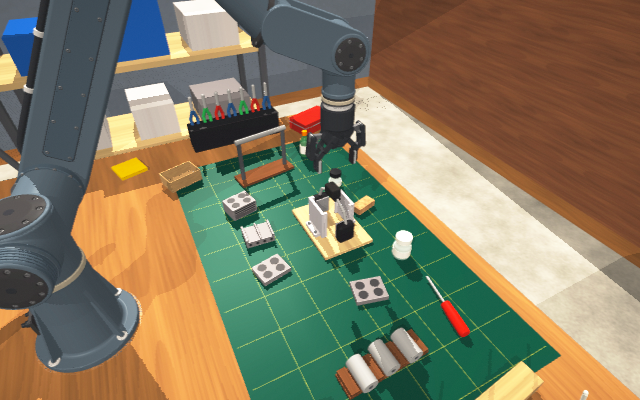

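```bash
cat > h.py <<'E'
from station import telemetry, snapshot
import cv2,numpy as np
from scipy.spatial.transform import Rotation as R
def load(n): return dict(np.load(n+".npz"))
def snap(name,tag):
    d=snapshot(name); cv2.imwrite(f"pics/{tag}.png",cv2.cvtColor(d["image"],cv2.COLOR_RGB2BGR)); np.savez(f"{tag}.npz",**d); return d
def ray(d,u,v):
    T=d["pose"]; r=T[:3,:3]@np.array([(u-d["cx"])/d["fx"],(v-d["cy"])/d["fy"],1]); return T[:3,3],r
def onz(d,u,v,z):
    o,r=ray(d,u,v); return o+r*(z-o[2])/r[2]
def tri(d1,p1,d2,p2):
    o1,r1=ray(d1,*p1);o2,r2=ray(d2,*p2)
    s=np.linalg.lstsq(np.c_[r1,-r2],o2-o1,rcond=None)[0]
    a=o1+r1*s[0];b=o2+r2*s[1]; return (a+b)/2,np.linalg.norm(a-b)
def proj(d,p):
    T=np.linalg.inv(d["pose"]); c=T[:3,:3]@np.asarray(p)+T[:3,3]
    return np.array([d["fx"]*c[0]/c[2]+d["cx"],d["fy"]*c[1]/c[2]+d["cy"]])
E
python3 - <<'E'
from h import *
w=snap("wrist","wrist0")
print(w["fx"],np.round(w["pose"],3).tolist())
a=cv2.imread("pics/scene0.png")[130:330,190:490]; cv2.imwrite("pics/sc2.png",cv2.resize(a,None,fx=2.66,fy=2.66,interpolation=cv2.INTER_CUBIC))
a=cv2.imread("pics/side0.png")[115:340,160:460]; cv2.imwrite("pics/si2.png",cv2.resize(a,None,fx=2.66,fy=2.66,interpolation=cv2.INTER_CUBIC))
E
```

```text
283.5916156692113 [[1.0, -0.0, -0.003, 0.626], [-0.001, -0.949, -0.314, 0.081], [-0.003, 0.314, -0.949, 0.373], [0.0, 0.0, 0.0, 1.0]]
```

View pics/wrist0.png

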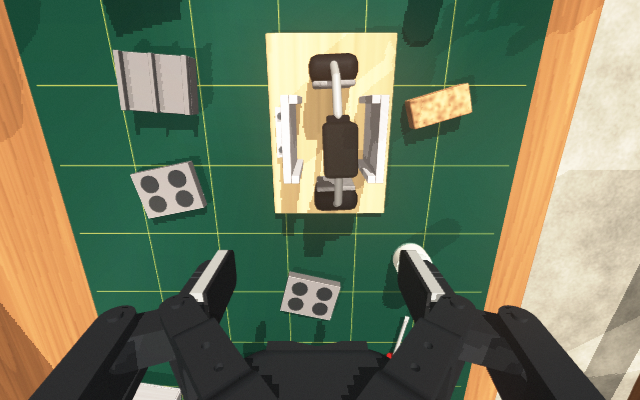

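View pics/sc2.png

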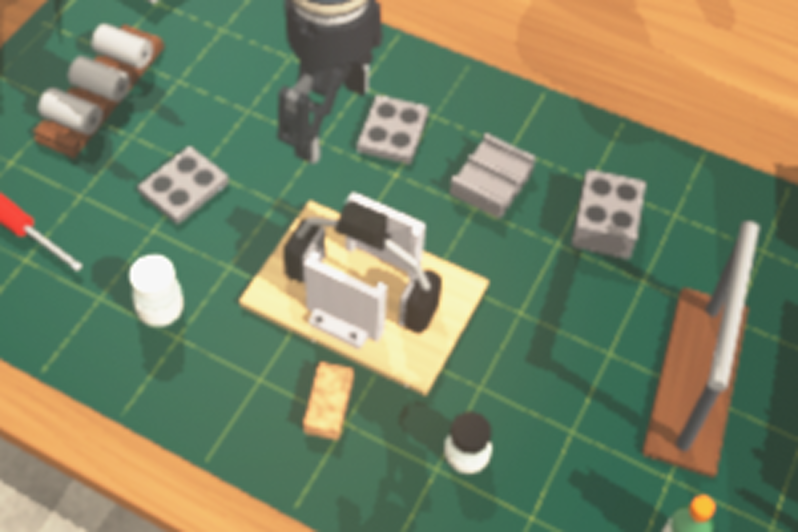

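View pics/si2.png

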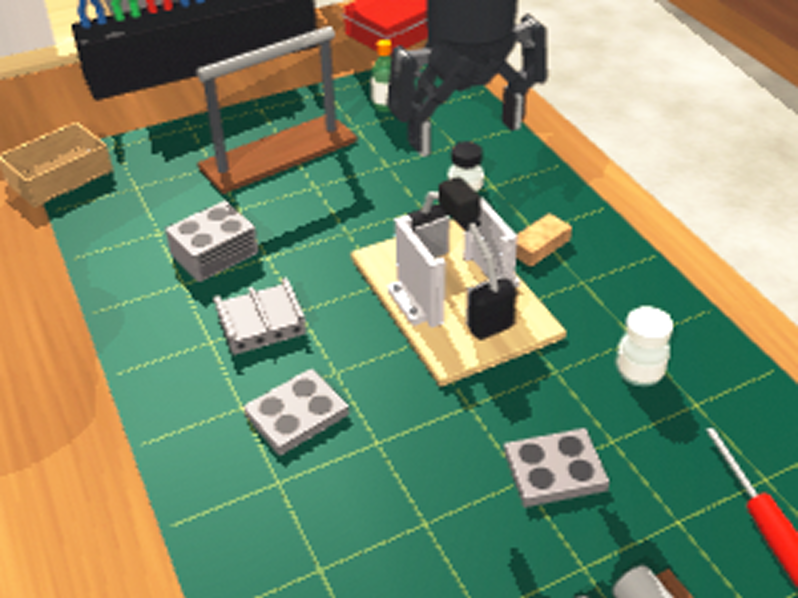

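```bash
python3 - <<'E'
from h import *
w=load("wrist0");s=load("scene0");e=load("side0")
P=lambda *a:print(*[np.round(x,4).tolist() if hasattr(x,'tolist') else x for x in a])
for u,v in [(266,34),(397,33),(385,212),(275,213)]: P("board",onz(w,u,v,.012))
for u,v in [(325,118),(357,118),(357,177),(325,177),(341,147)]: P("pad",onz(w,u,v,.15))
P("padtri",*tri(s,(190+365/2.66,130+222/2.66),w,(341,147)))
for u,v in [(334,54),(336,207)]: P("cup",onz(w,u,v,.05))
A,_=tri(s,(472.3,215.7),e,(236.3,142.4)); B,_=tri(s,(459.9,274.),e,(284.1,128.2)); P("bar",A,B,(A+B)/2,np.linalg.norm(A-B),_)
S=lambda x,y:(190+x/2.66,130+y/2.66); E_=lambda x,y:(160+x/2.66,115+y/2.66)
for n,p in dict(foot=[(690,290),(648,455),(712,472),(745,310)]).items():
  for q in p: P(n,onz(s,*S(*q),.01))
for n,q,h in [("sp1",(190,185),.014),("sp2",(393,127),.014),("cov",(493,172),.028),("blk",(612,200),.04),("jarW",(153,270),.06),("jarK",(470,432),.07)]: P(n,onz(s,*S(*q),h))
for n,q,h in [("sp2",(298,408),.014),("cov",(261,312),.028),("blk",(211,228),.04),("sp1",(556,462),.014)]: P(n,onz(e,*E_(*q),h))
# weights scene
for q in [(226,146),(227,158),(215,170)]: pass
for q in [(122,46),(99,77),(70,111)]: P("wt",onz(s,*S(*q),.035))
E
```

```text
board [0.5681, 0.1536, 0.012]
board [0.7157, 0.1543, 0.012]
board [0.7183, -0.0622, 0.012]
board [0.568, -0.0636, 0.012]
pad [0.6318, 0.0693, 0.15]
pad [0.6561, 0.0693, 0.15]
pad [0.6581, 0.0231, 0.15]
pad [0.6322, 0.0231, 0.15]
pad [0.6445, 0.0474, 0.15]
padtri [0.6449, 0.0471, 0.1429] 0.0017
cup [0.6431, 0.1276, 0.05]
cup [0.6486, -0.0405, 0.05]
bar [0.4801, 0.376, 0.1517] [0.6515, 0.4008, 0.1467] [0.5658, 0.3884, 0.1492] 0.1732 0.003
foot [0.4728, 0.348, 0.01]
foot [0.6717, 0.3742, 0.01]
foot [0.6586, 0.4337, 0.01]
foot [0.4687, 0.4063, 0.01]
sp1 [0.6142, -0.1913, 0.014]
sp2 [0.4281, -0.0299, 0.014]
cov [0.4429, 0.1038, 0.028]
blk [0.4246, 0.236, 0.04]
jarW [0.7507, -0.1408, 0.06]
jarK [0.7611, 0.2217, 0.07]
sp2 [0.4253, -0.0369, 0.014]
cov [0.4355, 0.0903, 0.028]
blk [0.4287, 0.2322, 0.04]
sp1 [0.6123, -0.2042, 0.014]
wt [0.489, -0.3702, 0.035]
wt [0.5439, -0.3646, 0.035]
wt [0.6035, -0.3626, 0.035]
```

Call:
move_arm(
  commands="46 20 30 0 0 -2 1; 46 20 75 0 0 -2 1; 46 20 111 0 0 -2 1; 46 20 111 0 0 -2 1; 46 20 111 0 0 -2 0.3",
  grip_force=60,
)

```text
t: 0.78
tcp_pos: [0.6459, 0.0458, 0.1214]
tool_rot: [0.695, 0.719, 0.001, 0.001]
force: [0.4, -0.1, 0.0]
finger_gap: 0.82
gripper_force: 0.0
```

Call:
move_arm(
  commands="0 0 0 0 0 0 -0.6; 0 0 0 0 0 0 -1; 0 0 0 0 0 0 -1; 0 0 0 0 0 0 -1; 0 0 -15 0 0 0 -1",
)

```text
t: 1.4
tcp_pos: [0.6439, 0.0461, 0.1349]
tool_rot: [0.695, 0.719, -0.001, -0.001]
force: [-0.5, -0.7, -1.5]
finger_gap: 0.32
gripper_force: 59.2
```

Call:
move_arm(
  commands="0 0 -50 0 0 0 -1; 0 0 -100 0 0 0 -1; 0 0 -140 0 0 0 -1; 0 0 -165 0 0 0 -1; 0 0 -165 0 0 0 -1",
)

```text
t: 2.02
tcp_pos: [0.6463, 0.046, 0.3035]
tool_rot: [0.695, 0.719, 0.002, 0.003]
force: [0.4, 0.1, -2.2]
finger_gap: 0.317
gripper_force: 59.9
```

Call:
move_arm(
  commands="60 -12 0 0 0 -1 -1; 120 -24 0 0 0 -2 -1; 180 -36 0 0 0 -4 -1; 240 -48 0 0 0 -6 -1; 290 -56 0 0 0 -6 -1",
)

```text
t: 2.65
tcp_pos: [0.5769, 0.3359, 0.2982]
tool_rot: [0.656, 0.755, -0.002, -0.001]
force: [0.8, -0.2, -1.7]
finger_gap: 0.321
gripper_force: 59.8
```

Call:
move_arm(
  commands="33 -3 0 0 0 0 -1; 53 -4 0 0 0 0 -1; 57 -4 0 0 0 0 -1; 57 -4 0 0 0 0 -1; 57 -4 0 0 0 0 -1",
)

```text
t: 3.28
tcp_pos: [0.5676, 0.3883, 0.3002]
tool_rot: [0.657, 0.754, -0.0, 0.0]
force: [0.2, 0.0, -1.7]
finger_gap: 0.319
gripper_force: 59.7
```

```bash
python3 - <<'E'
from h import *
w=snap("wrist","wrist1"); snap("scene","scene1"); snap("side","side1")
s=telemetry.sense();print(s["tcp_pos"],R.from_quat(s["tool_rot"]).as_matrix().round(3).tolist())
i=lambda n:cv2.imread(f"pics/{n}.png")
a=i("wrist1"); b=i("side1")[50:250,160:360]; cv2.imwrite("pics/v1.png",np.hstack([cv2.resize(a,(480,300)),cv2.resize(b,(300,300))]))
E
```

```text
[0.5675077  0.38874615 0.30050052] [[-0.138, 0.99, 0.0], [0.99, 0.138, -0.0], [-0.0, 0.0, -1.0]]
```

View pics/v1.png

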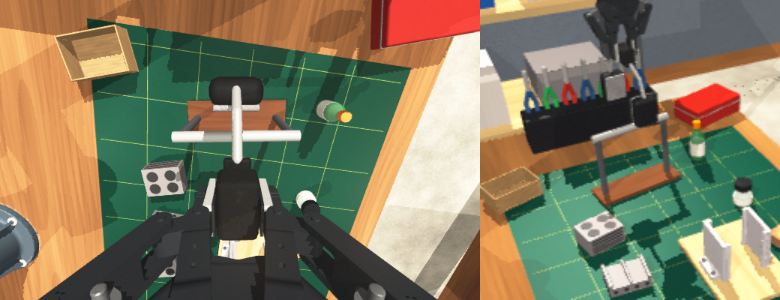

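```bash
python3 - <<'E'
from h import *
w=load("wrist1")
for p in [(229,176),(229,187),(400,175),(400,186)]: print(onz(w,*p,.152).round(4))
E
```

```text
[0.4763 0.3819 0.152 ]
[0.4767 0.3697 0.152 ]
[0.6548 0.4076 0.152 ]
[0.6576 0.3957 0.152 ]
```

Call:
move_arm(
  commands="0 0 40 0 0 0 -1; 0 0 80 0 0 0 -1; 0 0 110 0 0 0 -1; 0 0 130 0 0 0 -1; 0 0 137 0 0 0 -1",
)

```text
t: 4.05
tcp_pos: [0.5661, 0.3887, 0.1624]
tool_rot: [0.656, 0.754, -0.002, -0.001]
force: [-6.0, -4.6, 16.4]
finger_gap: 0.315
gripper_force: 62.3
```

Call:
move_arm(
  commands="0 0 2 0 0 0 -1; 0 0 2 0 0 0 -1; 0 0 2 0 0 0 -1; 0 0 2 0 0 0 -0.3; 0 0 2 0 0 0 0.2",
)

```text
t: 4.68
tcp_pos: [0.5674, 0.3901, 0.1614]
tool_rot: [0.656, 0.755, 0.001, 0.0]
force: [0.3, 1.1, 0.4]
finger_gap: 0.548
gripper_force: 0.0
```

Call:
move_arm(
  commands="0 0 0 0 0 0 0.6; 0 0 0 0 0 0 0.6; 0 0 -10 0 0 0 0.6; 0 0 -50 0 0 0 0.6; 0 0 -110 0 0 0 1",
)

```text
t: 5.3
tcp_pos: [0.5659, 0.3893, 0.2708]
tool_rot: [0.656, 0.755, -0.002, -0.001]
force: [1.0, 1.3, -0.6]
finger_gap: 0.981
gripper_force: 0.0
```

```bash
python3 - <<'E'
from h import *
snap("wrist","wrist2"); snap("scene","scene2"); snap("side","side2")
i=lambda n:cv2.imread(f"pics/{n}.png")
cv2.imwrite("pics/v2.png",np.hstack([cv2.resize(i("wrist2"),(480,300)),cv2.resize(i("side2")[50:250,160:360],(300,300))]))
E
```

```text
(no output)
```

View pics/v2.png

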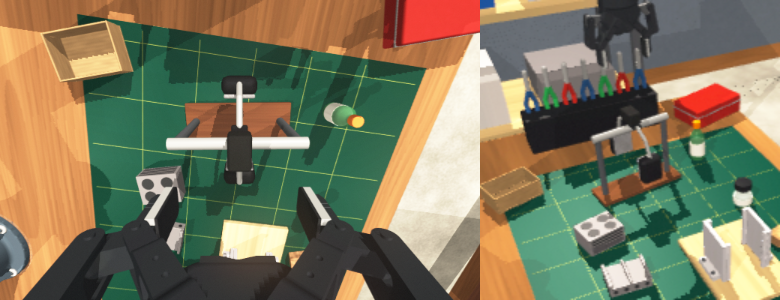

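Call:
move_arm(
  commands="0 0 -40 0 0 10 1; -50 -20 -60 0 0 20 1; -100 -50 -60 0 0 30 1; -150 -80 -60 0 0 40 1; -200 -110 -60 0 0 50 1",
)

```text
t: 6.08
tcp_pos: [0.4844, 0.1748, 0.3306]
tool_rot: [0.915, 0.404, -0.001, -0.0]
force: [0.8, -0.5, 0.3]
finger_gap: 0.998
gripper_force: 0.0
```

```bash
cat >> h.py <<'E'
def state():
    s=telemetry.sense(); M=R.from_quat(s["tool_rot"]).as_matrix(); return s,s["tcp_pos"],M
def goto(p,yaw,p0=None,yaw0=None):
    """tool shift (mm) and turn about tool z (deg) from pose p0,yaw0 to p,yaw; yaw = world angle of tool x (deg), tool down"""
    s,q,M=state()
    if p0 is None: p0=q
    if yaw0 is None: yaw0=np.degrees(np.arctan2(M[1,0],M[0,0]))
    c,n=np.cos(np.radians(yaw0)),np.sin(np.radians(yaw0)); d=(np.asarray(p)-p0)*1000
    print("shift",np.round([c*d[0]+n*d[1], n*d[0]-c*d[1], -d[2]],1),"turn",round((yaw0-yaw+180)%360-180,1),"at",np.round(q,4),round(yaw0,2),"t",s["t"],"q6",round(s["q"][5],2))
E
python3 - <<'E'
from h import *
goto([.45,.1,.33],0)
E
```

```text
shift [-78.5  24.9   0.6] turn 47.7 at [0.4844 0.1748 0.3306] 47.69 t 6.075 q6 0.87
```

Call:
move_arm(
  commands="-20 6 0 0 0 10 1; -40 12 0 0 0 20 1; -60 18 0 0 0 30 1; -78 25 0 0 0 40 1; -78 25 0 0 0 47.7 1",
)

```text
t: 6.7
tcp_pos: [0.4511, 0.1008, 0.3306]
tool_rot: [1.0, -0.001, -0.001, 0.0]
force: [-0.4, 0.3, -0.3]
finger_gap: 0.996
gripper_force: 0.0
```

Call:
move_arm(
  commands="0 0 0 0 0 0 1; 0 0 0 0 0 0 1; 0 0 0 0 0 0 1; 0 0 0 0 0 0 1; 0 0 0 0 0 0 1",
)

```text
t: 7.32
tcp_pos: [0.4523, 0.1018, 0.3313]
tool_rot: [1.0, 0.003, -0.0, -0.0]
force: [-0.3, -0.4, 0.7]
finger_gap: 1.006
gripper_force: 0.0
```

```bash
python3 - <<'E'
from h import *
goto([.45,.1,.33],0); w=snap("wrist","w3"); print(w["pose"].round(3).tolist())
E
```

```text
shift [-2.3  1.8  1.3] turn 0.3 at [0.4523 0.1018 0.3313] 0.33 t 7.325 q6 1.54
[[0.005, -0.949, -0.317, 0.535], [-1.0, -0.005, -0.0, 0.102], [-0.001, 0.317, -0.949, 0.474], [0.0, 0.0, 0.0, 1.0]]
```

View pics/w3.png

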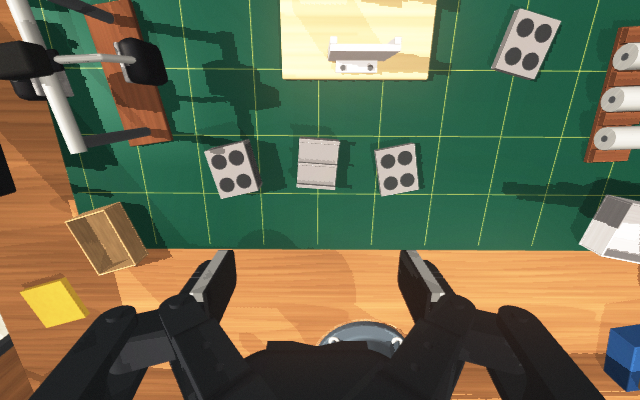

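```bash
cat >> h.py <<'E'
def bores(d,win,ztop,n=4):
    """4 bores inside window (u0,v0,u1,v1): centre xyz on top plane, yaw deg of long axis"""
    u0,v0,u1,v1=win; g=cv2.cvtColor(d["image"],cv2.COLOR_RGB2GRAY)[v0:v1,u0:u1]
    f=8; G=cv2.resize(g,None,fx=f,fy=f,interpolation=cv2.INTER_CUBIC)
    best=None
    for th in range(70,150,5):
        c,_=cv2.findContours((G<th).astype(np.uint8),cv2.RETR_LIST,cv2.CHAIN_APPROX_NONE)
        e=[]
        for k in c:
            A=cv2.contourArea(k)
            if A<f*f*20 or A>f*f*1500: continue
            m=cv2.moments(k); el=cv2.fitEllipse(k); r=A/(np.pi*el[1][0]*el[1][1]/4)
            if .93<r<1.07 and el[1][0]/el[1][1]>.55: e.append((m["m10"]/A,m["m01"]/A,A))
        if len(e)==n:
            sp=np.ptp([x[2] for x in e])/np.mean([x[2] for x in e])
            if best is None or sp<best[0]: best=(sp,e,th)
    if best is None: return None
    P=np.array([onz(d,(x+.5)/f-.5+u0,(y+.5)/f-.5+v0,ztop) for x,y,_ in best[1]])
    c=P.mean(0); Q=P[np.argsort(P[:,0])]; lo=Q[:2][np.argsort(Q[:2,1])]; hi=Q[2:][np.argsort(Q[2:,1])]
    v=(hi-lo).mean(0); w=(lo[1]-lo[0]+hi[1]-hi[0])/2
    print("bores",c.round(4),"yaw",round(np.degrees(np.arctan2(v[1],v[0])),2),"yawY",round(np.degrees(np.arctan2(-w[0],w[1])),2),"pitch",np.round([np.linalg.norm(v),np.linalg.norm(w)],4),"spread",round(best[0],2),"th",best[2])
    return c
E
python3 - <<'E'
from h import *
d=load("w3")
for n,w,z in [("blk",(200,135,264,202),.04),("sp2",(370,138,424,200),.014),("sp1",(488,5,566,84),.014)]: print(n);bores(d,w,z)
g=cv2.cvtColor(d["image"],cv2.COLOR_RGB2HSV)
m=((g[...,1]<60)&(g[...,2]>110)).astype(np.uint8)[130:200,285:350]
c=max(cv2.findContours(m,cv2.RETR_EXTERNAL,cv2.CHAIN_APPROX_NONE)[0],key=cv2.contourArea)
r=cv2.minAreaRect(c+[285,130]);
b=cv2.boxPoints(r); print(r,*[onz(d,*p,.02).round(4) for p in b],onz(d,*r[0],.024))
goto([.4287,.2322,.2],10)
E
```

```text
blk
bores [0.4297 0.2361 0.04  ] yaw 13.25 yawY 13.4 pitch [0.038  0.0282] spread 0.07 th 75
sp2
bores [ 0.426  -0.0316  0.014 ] yaw 11.71 yawY 11.8 pitch [0.038  0.0279] spread 0.09 th 145
sp1
bores [ 0.6139 -0.2026  0.014 ] yaw -14.01 yawY -14.04 pitch [0.038 0.028] spread 0.09 th 115
((317.2617492675781, 163.59706115722656), (40.34235763549805, 49.776031494140625), 4.39870548248291) [0.3984 0.1378 0.02  ] [0.4802 0.1302 0.02  ] [0.4757 0.0666 0.02  ] [0.3933 0.0705 0.02  ] [0.43892355 0.10125355 0.024     ]
shift [ -22.9 -130.5  131.3] turn -9.7 at [0.4523 0.1018 0.3313] 0.33 t 7.375 q6 1.54
```

```bash
cat >> h.py <<'E'
import json,os
C="cmd.json"
def cmd(): return json.load(open(C)) # x,y,z (m), yaw deg
def ap(*moves):
    """book sent last rows: (x,y,z,turn) mm/deg each"""
    p=cmd()
    for x,y,z,t in moves:
        a=np.radians(p[3]); c,n=np.cos(a),np.sin(a)
        p=[p[0]+(c*x+n*y)/1000,p[1]+(n*x-c*y)/1000,p[2]-z/1000,p[3]-t]
    json.dump(p,open(C,"w")); print("cmd",np.round(p,4))
def to(x,y,z,yaw):
    p=cmd(); goto([x,y,z],yaw,np.array(p[:3]),p[3])
E
echo "[0.4523,0.1017,0.331,0.3]" > cmd.json
python3 -c "
from h import *
to(.4297,.2361,.008,13.3)"
```

```text
shift [ -21.9 -134.5  323. ] turn -13.0 at [0.4523 0.1018 0.3313] 0.3 t 7.375 q6 1.54
```

Call:
move_arm(
  commands="-11 -60 20 0 0 -6.5 1; -22 -110 50 0 0 -13 1; -22 -134.5 100 0 0 -13 1; -22 -134.5 160 0 0 -13 1; -22 -134.5 220 0 0 -13 1",
)

```text
t: 8.0
tcp_pos: [0.4302, 0.237, 0.1101]
tool_rot: [0.993, 0.117, 0.001, -0.0]
force: [0.2, 0.0, -0.5]
finger_gap: 0.999
gripper_force: 0.0
```

Call:
move_arm(
  commands="0 0 40 0 0 0 1; 0 0 80 0 0 0 1; 0 0 103 0 0 0 1; 0 0 103 0 0 0 1; 0 0 103 0 0 0 0.6",
  grip_force=50,
)

```text
t: 8.62
tcp_pos: [0.4303, 0.2363, 0.0089]
tool_rot: [0.993, 0.116, 0.001, -0.0]
force: [0.5, 0.3, -0.4]
finger_gap: 0.818
gripper_force: 0.0
```

Call:
move_arm(
  commands="0 0 0 0 0 0 0.4; 0 0 0 0 0 0 0; 0 0 0 0 0 0 0; 0 0 0 0 0 0 0; 0 0 0 0 0 0 0",
)

```text
t: 9.25
tcp_pos: [0.4305, 0.2364, 0.0095]
tool_rot: [0.993, 0.116, 0.001, -0.0]
force: [0.0, 0.4, 6.2]
finger_gap: 0.74
gripper_force: 57.3
```

```bash
python3 -c "
from h import *
ap((-22,-134.5,220,-13),(0,0,103,0))
to(.54,.045,.2,0)"
```

```text
cmd [4.296e-01 2.361e-01 8.000e-03 1.330e+01]
shift [  63.5  211.4 -192. ] turn 13.3 at [0.4305 0.2364 0.0095] 13.3 t 9.25 q6 1.61
```

Call:
move_arm(
  commands="0 0 -40 0 0 0 0; 0 0 -95 0 0 0 0; 10 20 -150 0 0 3 0; 20 70 -192 0 0 6 0; 35 125 -192 0 0 10 0",
)

```text
t: 9.88
tcp_pos: [0.4941, 0.1223, 0.2038]
tool_rot: [1.0, 0.029, 0.004, -0.0]
force: [1.3, 0.0, -3.4]
finger_gap: 0.739
gripper_force: 57.9
```

```bash
python3 -c "
from h import *
ap((35,125,-192,10))
to(.54,.045,.2,0)"
```

```text
cmd [0.4924 0.1225 0.2    3.3   ]
shift [43.  80.1 -0. ] turn 3.3 at [0.4941 0.1223 0.2038] 3.3 t 9.875 q6 1.54
```

Call:
move_arm(
  commands="20 40 0 0 0 3.3 0; 43 80 0 0 0 3.3 0; 43 80 0 0 0 3.3 0; 43 80 0 0 0 3.3 0; 43 80 0 0 0 3.3 0",
)

```text
t: 10.5
tcp_pos: [0.5386, 0.0462, 0.2]
tool_rot: [1.0, 0.001, -0.001, -0.0]
force: [-0.7, 0.7, -3.0]
finger_gap: 0.738
gripper_force: 57.7
```

```bash
python3 -c "
from h import *
ap((43,80,0,3.3))
d=snap('wrist','w4'); to(.54,.045,.2,0)
s=telemetry.sense(); print(s['force'])
"
```

```text
cmd [0.5399 0.0451 0.2    0.    ]
shift [ 0.1  0.1 -0. ] turn 0.0 at [0.5388 0.0462 0.2001] 0.0 t 10.55 q6 1.45
[-0.3641208   0.01384481 -2.75395333]
```

View pics/w4.png

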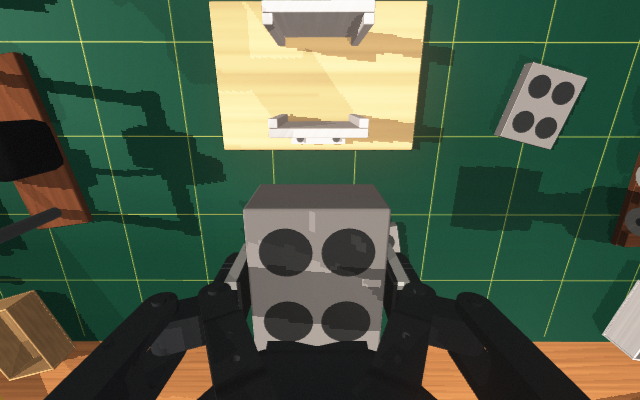

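```bash
python3 - <<'E'
from h import *
d=load("w4")
bores(d,(240,215,395,345),.232)
a=cv2.cvtColor(d["image"],cv2.COLOR_RGB2BGR)[0:150,250:390]
cv2.imwrite("pics/w4z.png",cv2.resize(a,None,fx=4,fy=4,interpolation=cv2.INTER_CUBIC))
for x in (-.05,-.042,.042,.05):
  for y in (-.042,.042): print(x,y,proj(d,[.643+x,.0453+y,.1]).round(1))
E
```

```text
-0.05 -0.042 [368.  135.9]
-0.05 0.042 [268.2 135.9]
-0.042 -0.042 [368.6 126.2]
-0.042 0.042 [267.7 126.2]
0.042 -0.042 [375.2   9.5]
0.042 0.042 [261.4   9.5]
0.05 -0.042 [375.9  -3.2]
0.05 0.042 [260.8  -3.2]
```

View pics/w4z.png

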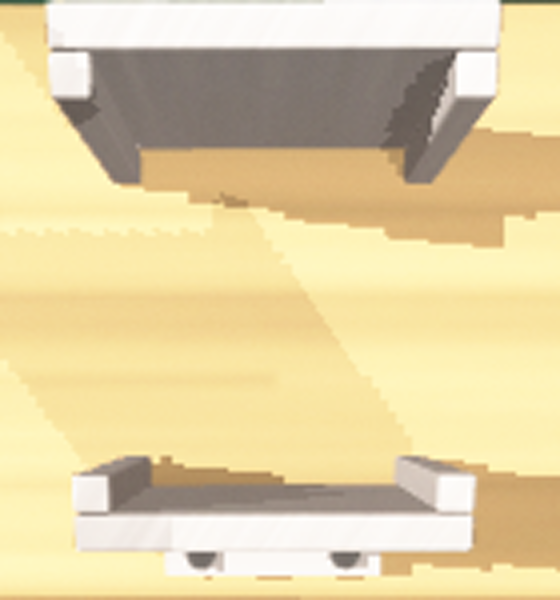

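```bash
cat >> h.py <<'E'
from scipy.optimize import least_squares
def jigfit(d,pts,x0=(.643,.0453,0,0)):
    """pts: list of (jx,jy,u,v) wall-top points; fits jig x,y,yaw(deg),camera dz"""
    def f(p):
        e=dict(d); T=d["pose"].copy(); T[2,3]+=p[3]; e["pose"]=T; a=np.radians(p[2]); c,s=np.cos(a),np.sin(a); r=[]
        for jx,jy,u,v in pts:
            q=proj(e,[p[0]+c*jx-s*jy,p[1]+s*jx+c*jy,.1]); r+=[x for x,y in zip(q-[u or 0,v or 0],(u,v)) if y is not None]
        return r
    o=least_squares(f,x0,x_scale=[.01,.01,1,.01]); print("jig",o.x.round(4),"res px",np.abs(o.fun).max().round(2)); return o.x
def blobs(d,wins,z,lo=60,hi=150):
    out=[]
    for (u0,v0,u1,v1) in wins:
        g=cv2.resize(cv2.cvtColor(d["image"],cv2.COLOR_RGB2GRAY)[v0:v1,u0:u1],None,fx=4,fy=4,interpolation=cv2.INTER_CUBIC)
        b=None
        for th in range(lo,hi,4):
            for k in cv2.findContours((g<th).astype(np.uint8),cv2.RETR_LIST,cv2.CHAIN_APPROX_NONE)[0]:
                A=cv2.contourArea(k)
                if A<16*80 or A>.8*g.size: continue
                el=cv2.fitEllipse(k); q=abs(A/(np.pi*el[1][0]*el[1][1]/4)-1)
                if b is None or q<b[0]: b=(q,el,th)
        (x,y)=b[1][0]; out.append(((x+.5)/4-.5+u0,(y+.5)/4-.5+v0)); print(np.round(out[-1],1),"axes",np.round(np.array(b[1][1])/4,1),"th",b[2],round(b[0],3))
    return np.array([onz(d,*p,z) for p in out])
E
python3 - <<'E'
from h import *
d=load("w4"); k=lambda u:(u+.5)/4-.5; U=lambda u:k(u)+250
pts=[(-.042,.042,U(77),k(514)),(-.05,.042,U(77),k(549)),(-.042,-.042,U(472),k(514)),(-.05,-.042,U(470),k(549)),
(.042,.042,U(48),k(48)),(.042,-.042,U(499),k(48)),(.05,.042,None,k(2)),(.05,-.042,None,k(1))]
p=jigfit(d,pts)
P=blobs(d,[(253,222,318,280),(316,222,381,280),(258,295,318,345),(316,295,374,345)],.232)
print(P.round(4),P.mean(0).round(4)); print(state()[1])
E
```

```text
jig [0.6418 0.0454 0.0803 0.002 ] res px 0.76
[285.3 252.1] axes [46.8 51.9] th 60 0.0
[348.  252.1] axes [46.9 52.4] th 64 0.0
[287.8 323.3] axes [45.7 49.9] th 96 0.067
[345.6 323.2] axes [45.3 49.7] th 84 0.067
[[0.5582 0.0601 0.232 ]
 [0.5583 0.0325 0.232 ]
 [0.5194 0.0603 0.232 ]
 [0.5194 0.0323 0.232 ]] [0.5388 0.0463 0.232 ]
[0.53882467 0.04622611 0.20008834]
```

Call:
move_arm(
  commands="55 0 0 0 0 0 0; 102 0 0 0 0 0 0; 102 0 40 0 0 0 0; 102 0 80 0 0 0 0; 102 0 84 0 0 0 0",
)

```text
t: 11.18
tcp_pos: [0.6385, 0.0464, 0.1129]
tool_rot: [1.0, 0.001, -0.004, -0.0]
force: [0.4, 1.2, -2.8]
finger_gap: 0.742
gripper_force: 57.5
```

Call:
move_arm(
  commands="0 0 0 0 0 0 0; 0 0 0 0 0 0 0; 0 0 0 0 0 0 0; 0 0 0 0 0 0 0; 0 0 0 0 0 0 0",
)

```text
t: 11.8
tcp_pos: [0.6421, 0.045, 0.1168]
tool_rot: [1.0, -0.0, 0.0, 0.0]
force: [-0.2, 0.3, -4.7]
finger_gap: 0.735
gripper_force: 57.6
```

```bash
python3 - <<'E'
from h import *
ap((102,0,84,0)); to(.6418,.0454,.1,0)
for i in range(4):
    d=snapshot("wrist"); print(state()[1].round(4),telemetry.sense()["force"].round(1))
E
```

```text
cmd [0.6419 0.0451 0.116  0.    ]
shift [-0.1 -0.3 16. ] turn 0.0 at [0.6421 0.045  0.1168] 0.0 t 11.8 q6 1.47
[0.642  0.0451 0.1166] [ 1.  -0.  -3.7]
[0.6419 0.0451 0.1164] [-0.  -0.2 -3.7]
[0.6419 0.0451 0.1164] [ 0.2 -0.2 -4.3]
[0.6419 0.0451 0.1163] [ 0.7 -0.3 -3.5]
```

Call:
move_arm(
  commands="0 0 6 0 0 0 0; 0 0 9 0 0 0 0; 0 0 12 0 0 0 0; 0 0 14 0 0 0 0; 0 0 14 0 0 0 0",
)

```text
t: 12.62
tcp_pos: [0.6418, 0.0451, 0.1021]
tool_rot: [1.0, -0.0, -0.0, -0.0]
force: [0.5, -0.5, -3.2]
finger_gap: 0.736
gripper_force: 57.6
```

Call:
move_arm(
  commands="0 0 15 0 0 0 0; 0 0 30 0 0 0 0; 0 0 45 0 0 0 0; 0 0 60 0 0 0 0; 0 0 72 0 0 0 0",
)

```text
t: 13.25
tcp_pos: [0.6416, 0.0452, 0.0288]
tool_rot: [1.0, 0.0, -0.001, -0.0]
force: [0.2, -0.0, -2.8]
finger_gap: 0.736
gripper_force: 57.8
```

Call:
move_arm(
  commands="0 0 4 0 0 0 0; 0 0 8 0 0 0 0; 0 0 9 0 0 0 0; 0 0 9 0 0 0 0; 0 0 9 0 0 0 0",
)

```text
t: 13.88
tcp_pos: [0.6422, 0.0451, 0.0217]
tool_rot: [1.0, 0.0, 0.0, 0.0]
force: [-0.1, 0.2, -2.9]
finger_gap: 0.737
gripper_force: 57.9
```

Call:
move_arm(
  commands="0 0 1 0 0 0 0.6; 0 0 1 0 0 0 1; 0 0 1 0 0 0 1; 0 0 1 0 0 0 1; 0 0 -20 0 0 0 1",
)

```text
t: 14.5
tcp_pos: [0.6405, 0.0452, 0.0405]
tool_rot: [1.0, -0.0, -0.002, -0.0]
force: [0.7, 0.4, -0.1]
finger_gap: 0.998
gripper_force: 0.0
```

Call:
move_arm(
  commands="0 0 -60 0 0 0 1; 0 0 -110 0 0 0 1; 0 0 -170 0 0 0 1; -60 0 -200 0 0 0 1; -100 0 -200 0 0 0 1",
)

```text
t: 15.12
tcp_pos: [0.5421, 0.045, 0.2456]
tool_rot: [1.0, 0.0, 0.004, 0.0]
force: [0.3, -0.8, -0.2]
finger_gap: 1.003
gripper_force: 0.0
```

```bash
python3 - <<'E'
from h import *
ap((0,0,14,0),(0,0,72,0),(0,0,9,0),(0,0,-20,0),(-100,0,-200,0)); to(.426,-.0316,.12,11.7)
for i in range(3): d=snap('wrist','w5')
print(state()[1],proj(d,[.6418,.0454,.052]),proj(d,[.426,-.0316,.014]))
bores(d,tuple(np.r_[proj(d,[.6418,.0454,.052])-40,proj(d,[.6418,.0454,.052])+40].astype(int)),.052)
q=proj(d,[.426,-.0316,.014]); bores(d,tuple(np.r_[q-35,q+35].astype(int)),.014)
E
```

```text
cmd [0.5419 0.0451 0.241  0.    ]
shift [-115.9   76.7  121. ] turn -11.7 at [0.5421 0.045  0.2456] 0.0 t 15.125 q6 1.45
[0.53968892 0.04551231 0.24323793] [317.49358666  78.04258128] [370.21115967 239.69197713]
bores [0.6417 0.0453 0.052 ] yaw -0.05 yawY 0.08 pitch [0.0382 0.0279] spread 0.11 th 85
bores [ 0.4263 -0.0317  0.014 ] yaw 11.65 yawY 11.82 pitch [0.038 0.028] spread 0.1 th 135
```

Call:
move_arm(
  commands="-58 40 40 0 0 -6 1; -115 77 80 0 0 -11.7 1; -115.5 77 140 0 0 -11.7 1; -115.5 77 200 0 0 -11.7 1; -115.5 77 237 0 0 -11.7 1",
)

```text
t: 15.9
tcp_pos: [0.4285, -0.0332, 0.0028]
tool_rot: [0.995, 0.101, 0.002, 0.001]
force: [1.4, -0.6, -1.3]
finger_gap: 1.0
gripper_force: 0.0
```

Call:
move_arm(
  commands="0 0 0 0 0 0 1; 0 0 3 0 0 0 1; 0 0 5 0 0 0 1; 0 0 5 0 0 0 1; 0 0 5 0 0 0 1",
)

```text
t: 16.52
tcp_pos: [0.4274, -0.0321, 0.0009]
tool_rot: [0.995, 0.102, 0.002, 0.001]
force: [0.4, 0.2, -0.1]
finger_gap: 0.998
gripper_force: 0.0
```

```bash
python3 - <<'E'
from h import *
ap((-115.5,77,237,-11.7),(0,0,5,0)); print(state()[1].round(4),telemetry.sense()["force"].round(1))
E
```

```text
cmd [ 4.264e-01 -3.190e-02 -1.000e-03  1.170e+01]
[ 0.4274 -0.0321  0.0009] [ 0.4  0.2 -0.1]
```

Call:
move_arm(
  commands="0 0 1 0 0 0 0.5; 0 0 1 0 0 0 0.3; 0 0 1 0 0 0 0; 0 0 1 0 0 0 0; 0 0 1 0 0 0 0",
  grip_force=40,
)

```text
t: 17.15
tcp_pos: [0.4267, -0.0319, -0.001]
tool_rot: [0.995, 0.102, 0.001, 0.0]
force: [0.8, 0.2, 9.4]
finger_gap: 0.737
gripper_force: 42.1
```

Call:
move_arm(
  commands="0 0 -10 0 0 0 0; 0 0 -50 0 0 0 0; 0 0 -110 0 0 0 0; 0 0 -170 0 0 0 0; 0 0 -202 0 0 0 0",
)

```text
t: 17.77
tcp_pos: [0.4269, -0.0319, 0.2035]
tool_rot: [0.995, 0.102, 0.002, 0.001]
force: [-0.0, -0.4, -1.2]
finger_gap: 0.738
gripper_force: 45.3
```

```bash
python3 - <<'E'
from h import *
ap((0,0,1,0),(0,0,-202,0));to(.54,.0452,.2,0)
E
```

```text
cmd [ 0.4264 -0.0319  0.2    11.7   ]
shift [126.8 -52.5   0. ] turn 11.7 at [ 0.4269 -0.0319  0.2035] 11.7 t 17.775 q6 1.03
```

Call:
move_arm(
  commands="40 -15 0 0 0 4 0; 80 -30 0 0 0 8 0; 126.8 -52.5 0 0 0 11.7 0; 126.8 -52.5 0 0 0 11.7 0; 126.8 -52.5 0 0 0 11.7 0",
)

```text
t: 18.4
tcp_pos: [0.5384, 0.0454, 0.1998]
tool_rot: [1.0, 0.001, -0.001, -0.0]
force: [0.3, -0.2, -0.5]
finger_gap: 0.733
gripper_force: 45.2
```

Call:
move_arm(
  commands="0 0 0 0 0 0 0; 0 0 0 0 0 0 0; 0 0 0 0 0 0 0; 0 0 0 0 0 0 0; 0 0 0 0 0 0 0",
)

```text
t: 19.02
tcp_pos: [0.5399, 0.0452, 0.2003]
tool_rot: [1.0, -0.0, 0.0, 0.0]
force: [-0.2, 0.1, -0.3]
finger_gap: 0.737
gripper_force: 45.2
```

```bash
python3 - <<'E'
from h import *
ap((126.8,-52.5,0,11.7))
d=snap("wrist","w6"); s,q,M=state(); print(q.round(4))
W=[]
for x in (.019,-.019):
  for y in (.014,-.014):
    u=proj(d,q+[x,y,.016]); W.append(tuple(np.r_[u-26,u+26].astype(int)))
P=blobs(d,W,q[2]+.016); print(P.round(4),P.mean(0).round(4))
to(.6418,.0453,.120,0)
E
```

```text
cmd [0.54   0.0452 0.2    0.    ]
[0.5399 0.0452 0.2003]
[288.5 236. ] axes [43.3 47.1] th 88 0.0
[344.8 235.7] axes [42.9 47.2] th 84 0.0
[290.8 299.2] axes [36.6 43.5] th 80 0.0
[342.6 299.1] axes [35.9 43.5] th 68 0.0
[[0.5593 0.0592 0.2163]
 [0.5594 0.0314 0.2163]
 [0.5218 0.0592 0.2163]
 [0.5219 0.0314 0.2163]] [0.5406 0.0453 0.2163]
shift [ 1.018e+02 -1.000e-01  8.000e+01] turn 0.0 at [0.5399 0.0452 0.2003] 0.0 t 19.075 q6 1.45
```

Call:
move_arm(
  commands="50 0 10 0 0 0 0; 101.3 0 40 0 0 0 0; 101.3 0 90 0 0 0 0; 101.3 0 95 0 0 0 0; 101.3 0 95 0 0 0 0",
)

```text
t: 19.7
tcp_pos: [0.6409, 0.0454, 0.1056]
tool_rot: [1.0, 0.0, -0.0, -0.0]
force: [0.0, 0.5, -1.6]
finger_gap: 0.734
gripper_force: 45.2
```

Call:
move_arm(
  commands="0 0 0 0 0 0 0; 0 0 0 0 0 0 0; 0 0 4 0 0 0 0; 0 0 8 0 0 0 0; 0 0 12 0 0 0 0",
)

```text
t: 20.32
tcp_pos: [0.6411, 0.0453, 0.093]
tool_rot: [1.0, -0.0, -0.0, -0.0]
force: [-0.5, 0.2, -0.9]
finger_gap: 0.736
gripper_force: 45.2
```

Call:
move_arm(
  commands="0 0 10 0 0 0 0; 0 0 22 0 0 0 0; 0 0 34 0 0 0 0; 0 0 40 0 0 0 0; 0 0 42 0 0 0 0",
)

```text
t: 20.95
tcp_pos: [0.6406, 0.0453, 0.0511]
tool_rot: [1.0, 0.0, -0.001, -0.0]
force: [-3.4, -0.9, 8.2]
finger_gap: 0.735
gripper_force: 46.1
```

Call:
move_arm(
  commands="0 0 0 0 0 0 0; 0 0 1 0 0 0 0; 0 0 1 0 0 0 0.8; 0 0 1 0 0 0 1; 0 0 0 0 0 0 1",
)

```text
t: 21.58
tcp_pos: [0.6412, 0.0453, 0.0512]
tool_rot: [1.0, -0.0, -0.0, -0.0]
force: [0.3, -0.3, 0.4]
finger_gap: 0.999
gripper_force: 0.0
```

Call:
move_arm(
  commands="0 0 -15 0 0 0 1; 0 0 -60 0 0 0 1; -40 0 -120 0 0 0 1; -80 40 -150 0 0 0 1; -100 80 -150 0 0 0 1",
)

```text
t: 22.2
tcp_pos: [0.5414, -0.0349, 0.2053]
tool_rot: [1.0, 0.001, 0.003, 0.001]
force: [0.6, -1.4, -0.0]
finger_gap: 0.999
gripper_force: 0.0
```

```bash
cat >> h.py <<'E'
def look(d,x,y,z,r=40):
    u=proj(d,[x,y,z]); w=np.r_[u-r,u+r].astype(int); w=np.maximum(w,0); return bores(d,tuple(w),z)
E
python3 - <<'E'
from h import *
ap((101.3,0,95,0),(0,0,12,0),(0,0,42,0),(0,0,0,0),(-100,80,-150,0))
for i in range(4): d=snap('wrist','w7')
print(state()[1])
look(d,.6415,.0453,.066); look(d,.6139,-.2026,.014)
to(.6139,-.2026,-.002,-14)
E
```

```text
cmd [ 0.5413 -0.0348  0.201   0.    ]
[ 0.54147769 -0.03541717  0.20259866]
bores [0.6416 0.0453 0.066 ] yaw -0.31 yawY -0.15 pitch [0.0382 0.0279] spread 0.13 th 75
bores [ 0.6142 -0.2028  0.014 ] yaw -13.97 yawY -14.0 pitch [0.038 0.028] spread 0.13 th 130
shift [ 72.6 167.8 203. ] turn 14.0 at [ 0.5415 -0.0354  0.2026] 0.0 t 22.4 q6 1.3
```

Call:
move_arm(
  commands="24 55 10 0 0 5 1; 48 110 20 0 0 10 1; 72.8 168 80 0 0 14 1; 72.8 168 140 0 0 14 1; 72.8 168 190 0 0 14 1",
)

```text
t: 23.02
tcp_pos: [0.6162, -0.2034, 0.0132]
tool_rot: [0.993, -0.122, 0.002, 0.0]
force: [0.6, -0.4, 0.2]
finger_gap: 1.0
gripper_force: 0.0
```

Call:
move_arm(
  commands="0 0 7 0 0 0 1; 0 0 13 0 0 0 1; 0 0 13 0 0 0 1; 0 0 13 0 0 0 0.5; 0 0 13 0 0 0 0",
)

```text
t: 23.65
tcp_pos: [0.6156, -0.203, 0.0053]
tool_rot: [0.993, -0.122, 0.002, 0.001]
force: [-1.3, 0.9, 7.3]
finger_gap: 0.728
gripper_force: 42.0
```

Call:
move_arm(
  commands="0 0 0 0 0 0 0; 0 0 0 0 0 0 0; 0 0 0 0 0 0 0; 0 0 -10 0 0 0 0; 0 0 -50 0 0 0 0",
)

```text
t: 24.28
tcp_pos: [0.6122, -0.2017, 0.0512]
tool_rot: [0.993, -0.122, -0.002, -0.001]
force: [0.8, 0.1, -0.8]
finger_gap: 0.727
gripper_force: 44.1
```

```bash
python3 - <<'E'
from h import *
ap((72.8,168,190,14),(0,0,13,0),(0,0,-50,0));to(.54,.0452,.2,0)
E
```

```text
cmd [  0.6141  -0.2028   0.048  -14.    ]
shift [-131.9 -222.7 -152. ] turn -14.0 at [ 0.6122 -0.2017  0.0512] -14.0 t 24.275 q6 1.32
```

Call:
move_arm(
  commands="-10 -20 -60 0 0 -2 0; -20 -60 -110 0 0 -4 0; -50 -110 -152 0 0 -7 0; -90 -165 -152 0 0 -11 0; -131.9 -222.7 -152 0 0 -14 0",
)

```text
t: 24.9
tcp_pos: [0.549, 0.0237, 0.2057]
tool_rot: [1.0, 0.001, 0.002, 0.0]
force: [1.7, -0.0, -0.5]
finger_gap: 0.728
gripper_force: 44.1
```

Call:
move_arm(
  commands="0 0 0 0 0 0 0; 0 0 0 0 0 0 0; 0 0 0 0 0 0 0; 0 0 0 0 0 0 0; 0 0 0 0 0 0 0",
)

```text
t: 25.52
tcp_pos: [0.5494, 0.0214, 0.2032]
tool_rot: [1.0, -0.001, -0.0, -0.0]
force: [-0.4, 0.7, -1.1]
finger_gap: 0.725
gripper_force: 44.1
```

```bash
python3 - <<'E'
from h import *
ap((-131.9,-222.7,-152,-14))
d=snap("wrist","w8"); s,q,M=state(); print(q.round(4))
W=[]
for x in (.019,-.019):
  for y in (.014,-.014):
    u=proj(d,q+[x,y,.014]); W.append(tuple(np.r_[u-26,u+26].astype(int)))
for h in (.010,.016):
  P=blobs(d,W,q[2]+h); print(P.round(4).tolist(),P.mean(0).round(4))
snap("side","side8")
E
```

```text
cmd [0.54   0.0452 0.2    0.    ]
[0.5493 0.0216 0.2033]
[289.6 231.5] axes [42.1 45.4] th 104 0.0
[343.6 231.2] axes [41.6 45.3] th 92 0.001
[291.8 292.7] axes [35.5 41.8] th 84 0.0
[341.7 292.6] axes [35.2 42. ] th 80 0.0
[[0.5684, 0.0354, 0.2133], [0.5685, 0.0076, 0.2133], [0.531, 0.0354, 0.2133], [0.531, 0.0077, 0.2133]] [0.5497 0.0215 0.2133]
[289.6 231.5] axes [42.1 45.4] th 104 0.0
[343.6 231.2] axes [41.6 45.3] th 92 0.001
[291.8 292.7] axes [35.5 41.8] th 84 0.0
[341.7 292.6] axes [35.2 42. ] th 80 0.0
[[0.5713, 0.0348, 0.2193], [0.5714, 0.0083, 0.2193], [0.5355, 0.0348, 0.2193], [0.5356, 0.0083, 0.2193]] [0.5534 0.0215 0.2193]
```

View pics/w8.png

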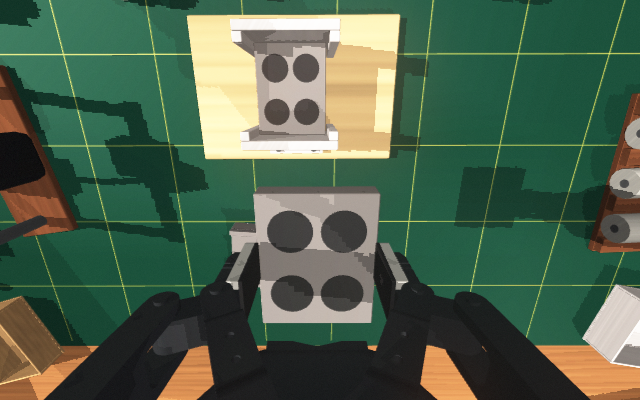

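```bash
echo "[0.5493,0.0216,0.2033,0.0]" > cmd.json; python3 -c "
from h import *
to(.6417,.0453,.110,0)"
```

```text
shift [ 92.4 -23.7  93.3] turn 0.0 at [0.5493 0.0217 0.2033] 0.0 t 25.625 q6 1.41
```

Call:
move_arm(
  commands="45 -12 0 0 0 0 0; 92 -23.7 20 0 0 0 0; 92.4 -23.7 70 0 0 0 0; 92.4 -23.7 92 0 0 0 0; 92.4 -23.7 93 0 0 0 0",
)

```text
t: 26.25
tcp_pos: [0.6399, 0.046, 0.108]
tool_rot: [1.0, -0.0, -0.003, -0.0]
force: [-0.4, -0.1, -0.0]
finger_gap: 0.724
gripper_force: 44.1
```

Call:
move_arm(
  commands="0 0 0 0 0 0 0; 0 0 0 0 0 0 0; 0 0 0 0 0 0 0; 0 0 0 0 0 0 0; 0 0 0 0 0 0 0",
)

```text
t: 26.88
tcp_pos: [0.6416, 0.046, 0.1108]
tool_rot: [1.0, 0.0, 0.0, 0.0]
force: [-0.5, 0.2, -0.9]
finger_gap: 0.728
gripper_force: 44.2
```

Call:
move_arm(
  commands="0 0.7 0 0 0 0 0; 0 0.7 5 0 0 0 0; 0 0.7 9 0 0 0 0; 0 0.7 14 0 0 0 0; 0 0.7 14 0 0 0 0",
)

```text
t: 27.5
tcp_pos: [0.6411, 0.0453, 0.0957]
tool_rot: [1.0, 0.0, -0.001, -0.0]
force: [0.6, -0.4, -1.9]
finger_gap: 0.726
gripper_force: 44.2
```

Call:
move_arm(
  commands="0 0 8 0 0 0 0; 0 0 15 0 0 0 0; 0 0 20 0 0 0 0; 0 0 24 0 0 0 0; 0 0 24 0 0 0 0",
)

```text
t: 28.12
tcp_pos: [0.6413, 0.0453, 0.072]
tool_rot: [1.0, -0.0, -0.0, -0.0]
force: [-0.1, -0.2, -0.8]
finger_gap: 0.727
gripper_force: 44.2
```

Call:
move_arm(
  commands="0 0 1 0 0 0 0; 0 0 1 0 0 0 0; 0 0 1 0 0 0 0.8; 0 0 1 0 0 0 1; 0 0 0 0 0 0 1",
)

```text
t: 28.75
tcp_pos: [0.6416, 0.0453, 0.0726]
tool_rot: [1.0, -0.0, 0.0, 0.0]
force: [0.4, -0.2, 0.1]
finger_gap: 1.003
gripper_force: 0.0
```

Call:
move_arm(
  commands="0 0 -15 0 0 0 1; 0 0 -60 0 0 0 1; -40 0 -100 0 0 0 1; -80 0 -130 0 0 0 1; -100 0 -130 0 0 0 1",
)

```text
t: 29.38
tcp_pos: [0.5413, 0.0453, 0.2063]
tool_rot: [1.0, 0.0, 0.003, 0.0]
force: [-0.6, -0.9, 0.7]
finger_gap: 1.003
gripper_force: 0.0
```

```bash
python3 - <<'E'
from h import *
for i in range(5): d=snap('wrist','w9')
s,q,M=state(); print(q.round(4),s["tool_rot"].round(4))
look(d,.6415,.0453,.080)
g=cv2.cvtColor(d["image"],cv2.COLOR_RGB2HSV); m=((g[...,1]<60)&(g[...,2]>100)).astype(np.uint8)
u=proj(d,[.436,.1,.028]).astype(int); print(u)
E
```

```text
[0.5428 0.0451 0.203 ] [ 1.0e+00 -0.0e+00  1.1e-03  1.0e-04]
bores [0.6407 0.0455 0.08  ] yaw 0.1 yawY -0.03 pitch [0.0381 0.028 ] spread 0.14 th 130
[273 257]
```

Call:
move_arm(
  commands="-60 -20 -10 0 0 0 1; -110 -45 -30 0 0 0 1; -141 -55 -48 0 0 0 1; -141 -55 -48 0 0 0 1; -141 -55 -48 0 0 0 1",
)

```text
t: 30.25
tcp_pos: [0.4025, 0.1001, 0.2506]
tool_rot: [1.0, 0.0, 0.001, 0.0]
force: [1.0, 1.0, 0.3]
finger_gap: 1.003
gripper_force: 0.0
```

```bash
python3 - <<'E'
from h import *
for i in range(6): d=snap('wrist','w10')
s,q,M=state(); print(q.round(4),s["tool_rot"].round(4))
u=proj(d,[.437,.101,.028]).astype(int); print(u)
x0,y0=u-55; a=cv2.cvtColor(d["image"],cv2.COLOR_RGB2BGR)[y0:y0+110,x0:x0+110]
cv2.imwrite("pics/w10z.png",cv2.resize(a,None,fx=5,fy=5,interpolation=cv2.INTER_CUBIC)); print(x0,y0)
E
```

```text
[0.4011 0.1    0.25  ] [ 1.e+00 -3.e-04 -4.e-04  0.e+00]
[316 139]
261 84
```

View pics/w10z.png

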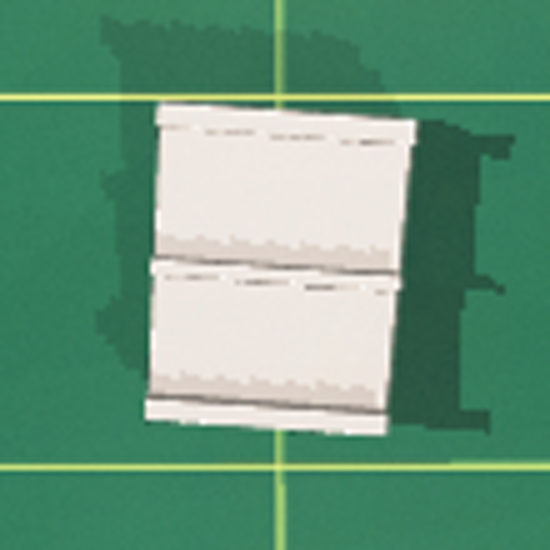

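```bash
python3 - <<'E'
from h import *
d=load("w10"); k=lambda u:(u+.5)/5-.5
Q=np.array([onz(d,261+k(x),84+k(y),.028) for x,y in [(157,102),(416,121),(145,420),(388,435)]]); print(Q.round(4).tolist()); c=Q.mean(0)
vx=Q[0]+Q[1]-Q[2]-Q[3]; vy=Q[0]-Q[1]+Q[2]-Q[3]
yw=[np.degrees(np.arctan2(vx[1],vx[0])),np.degrees(np.arctan2(-vy[0],vy[1]))]; print(c.round(4),yw,np.linalg.norm(vx)/2,np.linalg.norm(vy)/2)
json.dump([.4007,.1003,.2505,0],open(C,"w")) ; s,q,M=state(); json.dump([*q,0],open(C,"w"))
to(c[0],c[1],.002,np.mean(yw))
E
```

```text
[[0.4801, 0.1303, 0.028], [0.4756, 0.0668, 0.028], [0.4007, 0.1358, 0.028], [0.3966, 0.072, 0.028]]
[0.4383 0.1012 0.028 ] [np.float64(-3.8275113018123026), np.float64(-3.9047987310754935)] 0.07934364532545282 0.06378260316629521
shift [ 37.1  -1.3 248. ] turn 3.9 at [0.4011 0.1    0.25  ] 0 t 30.55 q6 1.54
```

Call:
move_arm(
  commands="37.1 -1.3 50 0 0 3.9 1; 37.1 -1.3 110 0 0 3.9 1; 37.1 -1.3 170 0 0 3.9 1; 37.1 -1.3 220 0 0 3.9 1; 37.1 -1.3 240 0 0 3.9 1",
)

```text
t: 31.18
tcp_pos: [0.4365, 0.1013, 0.0073]
tool_rot: [0.999, -0.034, -0.002, 0.0]
force: [0.3, -0.0, 0.3]
finger_gap: 1.002
gripper_force: 0.0
```

Call:
move_arm(
  commands="0 0 4 0 0 0 1; 0 0 8 0 0 0 1; 0 0 8 0 0 0 1; 0 0 8 0 0 0 1; 0 0 8 0 0 0 1",
)

```text
t: 31.8
tcp_pos: [0.4381, 0.1016, 0.0032]
tool_rot: [0.999, -0.034, 0.001, -0.0]
force: [0.6, 0.6, -1.3]
finger_gap: 0.998
gripper_force: 0.0
```

Call:
move_arm(
  commands="0 0 0 0 0 0 1; 0 0 0 0 0 0 0.5; 0 0 0 0 0 0 0; 0 0 0 0 0 0 0; 0 0 0 0 0 0 0",
)

```text
t: 32.42
tcp_pos: [0.4377, 0.1016, 0.0028]
tool_rot: [0.999, -0.034, 0.0, 0.0]
force: [-0.8, 0.2, 6.1]
finger_gap: 0.735
gripper_force: 43.4
```

Call:
move_arm(
  commands="0 0 -10 0 0 0 0; 0 0 -50 0 0 0 0; 0 0 -110 0 0 0 0; 0 0 -160 0 0 0 0; 0 0 -198 0 0 0 0",
)

```text
t: 33.05
tcp_pos: [0.4374, 0.1016, 0.2029]
tool_rot: [0.999, -0.034, 0.001, -0.0]
force: [0.6, -0.5, -1.7]
finger_gap: 0.734
gripper_force: 45.2
```

```bash
python3 - <<'E'
from h import *
ap((37.1,-1.3,240,3.9),(0,0,8,0),(0,0,-198,0));to(.54,.0453,.2,0)
E
```

```text
cmd [ 0.4382  0.1013  0.2    -3.9   ]
shift [105.3  48.9  -0. ] turn -3.9 at [0.4374 0.1016 0.2029] -3.9 t 33.05 q6 1.62
```

Call:
move_arm(
  commands="50 20 0 0 0 -2 0; 105.3 48.9 0 0 0 -3.9 0; 105.3 48.9 0 0 0 -3.9 0; 105.3 48.9 0 0 0 -3.9 0; 105.3 48.9 0 0 0 -3.9 0",
)

```text
t: 33.67
tcp_pos: [0.5374, 0.0464, 0.2001]
tool_rot: [1.0, 0.0, -0.001, -0.0]
force: [-1.7, -0.1, -1.7]
finger_gap: 0.737
gripper_force: 45.2
```

Call:
move_arm(
  commands="50 0 20 0 0 0 0; 101 0 50 0 0 0 0; 101 0 87 0 0 0 0; 101 0 87 0 0 0 0; 101 0 87 0 0 0 0",
)

```text
t: 34.3
tcp_pos: [0.6399, 0.0462, 0.1144]
tool_rot: [1.0, 0.0, 0.0, -0.0]
force: [-0.3, 0.0, -1.4]
finger_gap: 0.737
gripper_force: 45.1
```

Call:
move_arm(
  commands="0 0 0 0 0 0 0; 0 0 0 0 0 0 0; 0 0 0 0 0 0 0; 0 0 0 0 0 0 0; 0 0 0 0 0 0 0",
)

```text
t: 34.92
tcp_pos: [0.6404, 0.0456, 0.1135]
tool_rot: [1.0, -0.0, -0.0, -0.0]
force: [0.8, -0.4, -1.2]
finger_gap: 0.738
gripper_force: 45.1
```

```bash
python3 - <<'E'
from h import *
ap((105.3,48.9,0,-3.9),(101,0,87,0))
d=snap("wrist","w11"); to(.6412,.0453,.1,0); s,q,M=state(); print(s["tool_rot"].round(4))
for x in (.04,-.04): print(proj(d,[q[0]+x,q[1]+.032,q[2]+.025]))
for x in (.042,.05): print(proj(d,[.6417+x,.0453,.1]))
a=cv2.cvtColor(d["image"],cv2.COLOR_RGB2BGR)[100:350,220:420]
cv2.imwrite("pics/w11z.png",cv2.resize(a,(480,600),interpolation=cv2.INTER_CUBIC))
E
```

```text
cmd [0.641  0.0453 0.113  0.    ]
shift [ 0.2  0.  13. ] turn 0.0 at [0.6404 0.0456 0.1134] 0.0 t 34.975 q6 1.47
[ 1.e+00 -0.e+00 -1.e-04 -0.e+00]
[244.19605108 202.883789  ]
[256.57281911 344.82848654]
[317.40180324 174.0884147 ]
[317.3979935  160.10689926]
```

View pics/w11z.png

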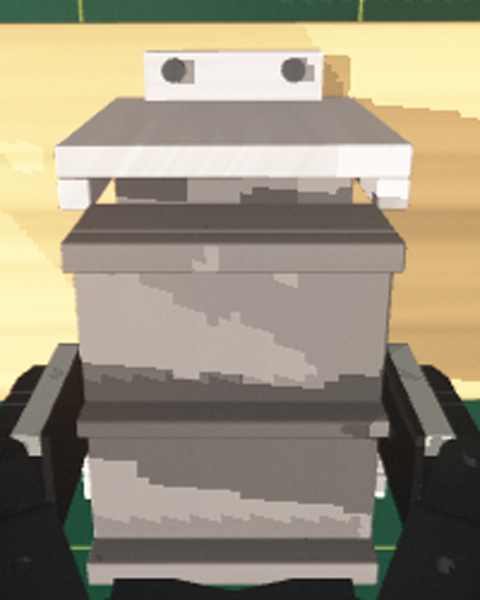

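Call:
move_arm(
  commands="0 0 5 0 0 0 0; 0 0 10 0 0 0 0; 0 0 13 0 0 0 0; 0 0 16 0 0 0 0; 0 0 16 0 0 0 0",
)

```text
t: 35.6
tcp_pos: [0.6402, 0.0456, 0.0971]
tool_rot: [1.0, -0.0, -0.0, -0.0]
force: [0.3, 0.1, -2.0]
finger_gap: 0.737
gripper_force: 45.1
```

Call:
move_arm(
  commands="0 0 4 0 0 0 0; 0 0 8 0 0 0 0; 0 0 11 0 0 0 0; 0 0 13 0 0 0 0; 0 0 13 0 0 0 0",
)

```text
t: 36.22
tcp_pos: [0.6402, 0.0457, 0.0842]
tool_rot: [1.0, 0.0, -0.0, -0.0]
force: [0.2, -0.7, -0.8]
finger_gap: 0.737
gripper_force: 45.1
```

Call:
move_arm(
  commands="0 0 1 0 0 0 0; 0 0 1 0 0 0 0; 0 0 1 0 0 0 0.8; 0 0 1 0 0 0 1; 0 0 0 0 0 0 1",
)

```text
t: 36.85
tcp_pos: [0.6405, 0.0456, 0.0847]
tool_rot: [1.0, -0.0, 0.0, 0.0]
force: [-0.7, 0.0, 1.0]
finger_gap: 0.999
gripper_force: 0.0
```

Call:
move_arm(
  commands="0 0 -15 0 0 0 1; 0 0 -60 0 0 0 1; 0 0 -110 0 0 0 1; -60 40 -150 0 0 0 1; -120 80 -150 0 0 0 1",
)

```text
t: 37.48
tcp_pos: [0.5446, -0.02, 0.2353]
tool_rot: [1.0, 0.001, 0.004, 0.001]
force: [-0.4, -1.0, 0.3]
finger_gap: 1.0
gripper_force: 0.0
```

Call:
move_arm(
  commands="-20 60 0 0 0 0 1; -30 120 0 0 0 0 1; -40 180 0 0 0 0 1; -46 230 0 0 0 0 1; -46 260 0 0 0 0 1",
)

```text
t: 38.1
tcp_pos: [0.4968, -0.2821, 0.2329]
tool_rot: [1.0, -0.001, 0.001, 0.001]
force: [0.6, 0.2, -0.9]
finger_gap: 1.003
gripper_force: 0.0
```

```bash
python3 - <<'E'
from h import *
for i in range(5): d=snap('wrist','w12')
s,q,M=state(); print(q.round(4),s["tool_rot"].round(4)); snap("scene","scene12")
a=cv2.imread("pics/w12.png"); b=cv2.imread("pics/scene12.png")[120:290,180:380]
cv2.imwrite("pics/v12.png",np.vstack([cv2.resize(a,(520,325)),cv2.resize(b,(520,270))]) if 0 else np.hstack([cv2.resize(a,(480,300)),cv2.resize(b,(320,300))]))
E
```

```text
[ 0.497  -0.2783  0.232 ] [ 1.e+00  0.e+00  0.e+00 -3.e-04]
```

View pics/w12.png

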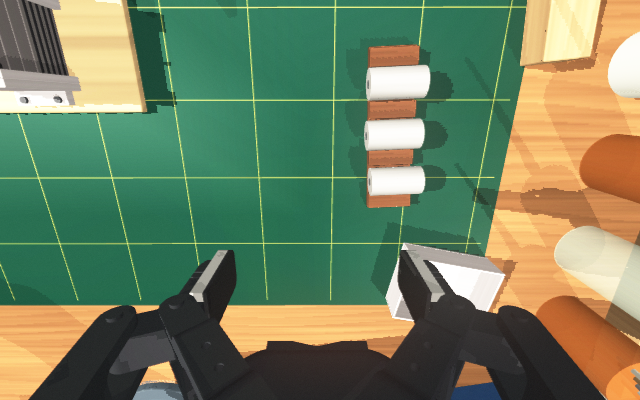

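Call:
move_arm(
  commands="-10 40 10 0 0 0 1; -20 80 20 0 0 0 1; -20 85 20 0 0 0 1; -20 85 20 0 0 0 1; -20 85 20 0 0 0 1",
)

```text
t: 39.02
tcp_pos: [0.4776, -0.3624, 0.2119]
tool_rot: [1.0, 0.001, 0.0, -0.0]
force: [0.2, -0.1, -0.9]
finger_gap: 1.002
gripper_force: 0.0
```

```bash
python3 - <<'E'
from h import *
for i in range(6): d=snap('wrist','w13')
s,q,M=state(); print(q.round(4),s["tool_rot"].round(4)); json.dump([*q,0],open(C,"w"))
g=cv2.cvtColor(d["image"],cv2.COLOR_RGB2HSV); print([proj(d,[x,-.364,.026]).round() for x in (.489,.545,.603)])
m=((g[...,1]<50)&(g[...,2]>120)).astype(np.uint8); m=cv2.morphologyEx(m,cv2.MORPH_OPEN,np.ones((3,3)))
for k in cv2.findContours(m,cv2.RETR_EXTERNAL,cv2.CHAIN_APPROX_NONE)[0]:
    if cv2.contourArea(k)<500: continue
    r=cv2.minAreaRect(k); b=cv2.boxPoints(r); print(np.round(r[0],1),np.round(r[1],1),round(r[2],1),"c",onz(d,*r[0],.03).round(4),[onz(d,*p,.034)[:2].round(4).tolist() for p in b])
E
```

```text
[ 0.4774 -0.3637  0.2117] [1.e+00 4.e-04 1.e-04 0.e+00]
[array([317., 165.]), array([317., 115.]), array([317.,  58.])]
[605.  294.5] [73. 68.] 90.0 c [ 0.3098 -0.756   0.03  ] [[0.3687, -0.6896], [0.3688, -0.7768], [0.2513, -0.8189], [0.2513, -0.7229]]
[432.7 269.1] [60.3 30.5] 64.4 c [ 0.3495 -0.5161  0.03  ] [[0.3823, -0.4763], [0.4008, -0.5088], [0.3204, -0.5542], [0.299, -0.5201]]
[377.1 282.6] [84.8 81.4] 9.5 c [ 0.3287 -0.4442  0.03  ] [[0.2775, -0.3796], [0.4006, -0.3947], [0.381, -0.5015], [0.2534, -0.4982]]
[329.5 169.1] [29.6 57.2] 88.0 c [ 0.4845 -0.3781  0.03  ] [[0.5015, -0.3447], [0.5037, -0.4095], [0.4688, -0.4123], [0.4664, -0.3452]]
[323.6 118.2] [32.8 61. ] 87.6 c [ 0.5419 -0.3708  0.03  ] [[0.5578, -0.3372], [0.5604, -0.4025], [0.5259, -0.4054], [0.5231, -0.3378]]
[323.3  61.2] [36.8 64.5] 87.2 c [ 0.5992 -0.3701  0.03  ] [[0.6142, -0.3364], [0.617, -0.4014], [0.5828, -0.4047], [0.5797, -0.3373]]
[597.5  39.5] [79. 83.] 90.0 c [ 0.6193 -0.6489  0.03  ] [[0.6526, -0.5946], [0.6526, -0.6748], [0.5817, -0.7003], [0.5818, -0.6135]]
```

```bash
python3 - <<'E'
from h import *
to(.5997,-.3703,.006,2.2)
E
```

```text
shift [122.3   6.6 205.7] turn -2.2 at [ 0.4774 -0.3637  0.2117] 0 t 39.325 q6 0.73
```

Call:
move_arm(
  commands="60 3 20 0 0 -2.2 1; 122.3 6.6 60 0 0 -2.2 1; 122.3 6.6 110 0 0 -2.2 1; 122.3 6.6 150 0 0 -2.2 1; 122.3 6.6 150 0 0 -2.2 1",
)

```text
t: 39.95
tcp_pos: [0.5971, -0.3683, 0.0572]
tool_rot: [1.0, 0.019, -0.004, -0.003]
force: [0.3, 0.4, -0.3]
finger_gap: 0.996
gripper_force: 0.0
```

Call:
move_arm(
  commands="0 0 20 0 0 0 1; 0 0 40 0 0 0 1; 0 0 55.7 0 0 0 1; 0 0 55.7 0 0 0 1; 0 0 55.7 0 0 0 1",
)

```text
t: 40.58
tcp_pos: [0.5998, -0.3711, 0.0062]
tool_rot: [1.0, 0.019, 0.0, 0.0]
force: [0.1, -1.0, -0.4]
finger_gap: 0.997
gripper_force: 0.0
```

Call:
move_arm(
  commands="0 0 0 0 0 0 1; 0 0 0 0 0 0 0.5; 0 0 0 0 0 0 0; 0 0 0 0 0 0 0; 0 0 0 0 0 0 0",
  grip_force=80,
)

```text
t: 41.2
tcp_pos: [0.6001, -0.3712, 0.0069]
tool_rot: [1.0, 0.019, 0.001, 0.001]
force: [-0.4, 1.0, 5.8]
finger_gap: 0.737
gripper_force: 89.8
```

Call:
move_arm(
  commands="0 0 -10 0 0 0 0; 0 0 -50 0 0 0 0; 0 0 -110 0 0 0 0; 0 0 -160 0 0 0 0; 0 0 -194 0 0 0 0",
)

```text
t: 41.82
tcp_pos: [0.5994, -0.3707, 0.2017]
tool_rot: [1.0, 0.019, 0.0, 0.0]
force: [-0.1, -0.9, -4.4]
finger_gap: 0.734
gripper_force: 89.7
```

```bash
python3 - <<'E'
from h import *
ap((122.3,6.6,150,-2.2),(0,0,55.7,0),(0,0,-194,0)); s,q,M=state(); print(q.round(4))
to(.54,.0453,.2,0)
d=snap("wrist","w14")
E
```

```text
cmd [ 0.5997 -0.3703  0.2     2.2   ]
[ 0.5994 -0.3707  0.2017]
shift [ -43.7 -417.5    0. ] turn 2.2 at [ 0.5994 -0.3707  0.2017] 2.2 t 41.825 q6 0.82
```

Call:
move_arm(
  commands="-5 -42 0 0 0 0.5 0; -10 -84 0 0 0 1 0; -15 -126 0 0 0 1.5 0; -20 -168 0 0 0 2.2 0; -25 -210 0 0 0 2.2 0",
)

```text
t: 42.5
tcp_pos: [0.5648, -0.16, 0.198]
tool_rot: [1.0, -0.0, -0.002, -0.001]
force: [0.1, -0.2, -4.7]
finger_gap: 0.734
gripper_force: 89.8
```

```bash
python3 - <<'E'
from h import *
ap((-25,-210,0,2.2)); to(.54,.0453,.2,0)
E
```

```text
cmd [ 0.5667 -0.1614  0.2     0.    ]
shift [ -26.7 -206.7    0. ] turn 0.0 at [ 0.5648 -0.16    0.198 ] 0.0 t 42.5 q6 1.1
```

Call:
move_arm(
  commands="-6 -42 0 0 0 0 0; -12 -84 0 0 0 0 0; -18 -126 0 0 0 0 0; -24 -168 0 0 0 0 0; -26.7 -206.7 0 0 0 0 0",
)

```text
t: 43.12
tcp_pos: [0.5378, 0.0464, 0.1983]
tool_rot: [1.0, 0.0, -0.002, -0.0]
force: [0.3, 0.1, -4.0]
finger_gap: 0.739
gripper_force: 89.8
```

Call:
move_arm(
  commands="0 0 0 0 0 0 0; 0 0 0 0 0 0 0; 0 0 0 0 0 0 0; 0 0 0 0 0 0 0; 0 0 0 0 0 0 0",
)

```text
t: 43.75
tcp_pos: [0.5399, 0.0442, 0.1998]
tool_rot: [1.0, -0.001, -0.0, 0.0]
force: [-0.1, -0.4, -4.1]
finger_gap: 0.735
gripper_force: 90.0
```

```bash
python3 - <<'E'
from h import *
ap((-26.7,-206.7,0,0)); d=snap("wrist","w15"); s,q,M=state(); print(q.round(4))
g=cv2.cvtColor(d["image"],cv2.COLOR_RGB2GRAY).astype(float)
for y in (.065,.0453,.025):
    u=int(proj(d,[.64,y,.105])[0]); pr=g[:170,u-3:u+4].mean(1); gr=np.diff(pr)
    print(u,[(i,int(round(x)),round(float(onz(d,u,i+.5,.108)[0]),4)) for i,x in enumerate(gr) if abs(x)>12])
to(.6592,.0455,.12,0)
E
```

```text
cmd [0.54   0.0453 0.2    0.    ]
[0.5398 0.0443 0.1998]
289 [(1, 68, 0.6893), (2, 99, 0.6887), (13, -72, 0.6819), (14, -77, 0.6813), (15, 99, 0.6806), (23, -39, 0.6756), (24, -79, 0.675), (26, 27, 0.6737), (27, 33, 0.6731), (28, 55, 0.6724), (72, 14, 0.6429), (77, -74, 0.6394), (78, 16, 0.6387), (79, 13, 0.638), (81, 42, 0.6366), (120, -52, 0.6076), (121, 54, 0.6068), (128, -48, 0.6013), (129, 98, 0.6005), (130, 24, 0.5997), (138, -12, 0.5934), (149, -13, 0.5844), (150, -78, 0.5836), (151, -55, 0.5827)]
315 [(1, 88, 0.6892), (2, 77, 0.6886), (12, -16, 0.6825), (13, -78, 0.6818), (14, -63, 0.6812), (15, 99, 0.6806), (23, -40, 0.6756), (24, -77, 0.6749), (26, 31, 0.6737), (27, 46, 0.673), (28, 38, 0.6724), (72, 17, 0.6429), (77, -75, 0.6394), (79, 15, 0.638), (81, 55, 0.6365), (120, -63, 0.6075), (121, 83, 0.6068), (128, -44, 0.6013), (129, 107, 0.6005), (138, -15, 0.5933), (139, 14, 0.5925), (144, -20, 0.5884), (149, -17, 0.5843), (150, -109, 0.5835), (151, -20, 0.5827)]
341 [(0, 18, 0.6898), (1, 124, 0.6892), (2, 32, 0.6886), (12, -22, 0.6824), (13, -97, 0.6818), (14, -36, 0.6812), (15, 100, 0.6806), (23, -41, 0.6755), (24, -75, 0.6749), (26, 31, 0.6736), (27, 51, 0.673), (30, 32, 0.671), (72, 18, 0.6428), (77, -75, 0.6393), (78, 14, 0.6386), (79, 15, 0.6379), (80, 19, 0.6372), (81, 39, 0.6365), (120, -65, 0.6075), (121, 88, 0.6067), (128, -44, 0.6012), (129, 111, 0.6004), (138, -47, 0.5933), (139, 21, 0.5925), (149, -24, 0.5843), (150, -102, 0.5835), (151, -24, 0.5826)]
shift [119.2  -0.2  80. ] turn 0.0 at [0.5398 0.0443 0.1998] 0.0 t 43.8 q6 1.45
```

Call:
move_arm(
  commands="60 -0.6 10 0 0 0 0; 119.3 -1.2 40 0 0 0 0; 119.3 -1.2 77 0 0 0 0; 119.3 -1.2 77 0 0 0 0; 119.3 -1.2 77 0 0 0 0",
)

```text
t: 44.42
tcp_pos: [0.6588, 0.046, 0.1235]
tool_rot: [1.0, -0.0, 0.0, 0.0]
force: [-0.3, -0.1, -4.9]
finger_gap: 0.734
gripper_force: 89.9
```

Call:
move_arm(
  commands="0 0 0 0 0 0 0; 0 0 8 0 0 0 0; 0 0 15 0 0 0 0; 0 0 20 0 0 0 0; 0 0 20 0 0 0 0",
)

```text
t: 45.05
tcp_pos: [0.6585, 0.0461, 0.102]
tool_rot: [1.0, -0.0, -0.001, -0.0]
force: [-0.2, -0.9, -4.5]
finger_gap: 0.737
gripper_force: 90.1
```

Call:
move_arm(
  commands="0 0 1 0 0 0 0; 0 0 2 0 0 0 0; 0 0 3 0 0 0 0; 0 0 3 0 0 0 0; 0 0 3 0 0 0 0",
)

```text
t: 45.68
tcp_pos: [0.6591, 0.046, 0.0999]
tool_rot: [1.0, -0.0, 0.0, -0.0]
force: [-0.0, -0.7, -4.5]
finger_gap: 0.742
gripper_force: 90.1
```

```bash
python3 -c "
from h import *
print(state()[1].round(4))"
```

```text
[0.6591 0.046  0.0999]
```

Call:
move_arm(
  commands="0 0 1.2 0 0 0 0; 0 0 1.2 0 0 0 0; 0 0 1.2 0 0 0 0.6; 0 0 1.2 0 0 0 0.8; 0 0 1.2 0 0 0 1",
)

```text
t: 46.3
tcp_pos: [0.6595, 0.046, 0.0991]
tool_rot: [1.0, 0.0, 0.001, 0.0]
force: [0.5, -0.9, 0.3]
finger_gap: 0.997
gripper_force: 0.0
```

Call:
move_arm(
  commands="0 0 0 0 0 0 1; 0 0 -15 0 0 0 1; 0 0 -50 0 0 0 1; 0 0 -100 0 0 0 1; -50 20 -110 0 0 0 1",
)

```text
t: 46.92
tcp_pos: [0.615, 0.0258, 0.2142]
tool_rot: [1.0, 0.001, 0.008, 0.001]
force: [-0.5, -0.6, 0.2]
finger_gap: 0.996
gripper_force: 0.0
```

Call:
move_arm(
  commands="-40 20 0 0 0 0 1; -60 60 0 0 0 0 1; -60 100 0 0 0 0 1; -60 140 0 0 0 0 1; -60 180 0 0 0 0 1",
)

```text
t: 47.55
tcp_pos: [0.5493, -0.1554, 0.21]
tool_rot: [1.0, 0.0, 0.001, 0.0]
force: [0.1, 0.1, -0.1]
finger_gap: 1.001
gripper_force: 0.0
```

```bash
python3 - <<'E'
from h import *
for i in range(4): d=snap('wrist','w16')
s,q,M=state(); print(q.round(4),s["tool_rot"].round(4)); json.dump([*q,0],open(C,"w"))
to(.5416,-.3711,.2,2.2)
E
```

```text
[ 0.5491 -0.1546  0.2094] [ 1.e+00 -1.e-03  5.e-04  0.e+00]
shift [ -7.5 216.5   9.4] turn -2.2 at [ 0.5491 -0.1546  0.2094] 0 t 47.75 q6 1.1
```

Call:
move_arm(
  commands="-2 43 5 0 0 -0.5 1; -4 86 9 0 0 -1 1; -6 130 9 0 0 -2.2 1; -7.5 173 20 0 0 -2.2 1; -7.5 216.5 40 0 0 -2.2 1",
)

```text
t: 48.38
tcp_pos: [0.5426, -0.3706, 0.1698]
tool_rot: [1.0, 0.02, 0.001, 0.001]
force: [0.1, -1.1, 0.0]
finger_gap: 0.999
gripper_force: 0.0
```

Call:
move_arm(
  commands="0 0 40 0 0 0 1; 0 0 80 0 0 0 1; 0 0 110 0 0 0 1; 0 0 110 0 0 0 1; 0 0 110 0 0 0 1",
)

```text
t: 49.0
tcp_pos: [0.5427, -0.3703, 0.06]
tool_rot: [1.0, 0.02, 0.001, 0.001]
force: [0.7, -0.8, 0.7]
finger_gap: 1.002
gripper_force: 0.0
```

```bash
python3 - <<'E'
from h import *
for i in range(3): d=snap('wrist','w17')
s,q,M=state(); print(q.round(4),s["tool_rot"].round(4)); json.dump([*q,2.2],open(C,"w"))
to(.5416,-.3711,.006,2.2)
E
```

```text
[ 0.5427 -0.371   0.0607] [0.9998 0.0194 0.0013 0.0012]
shift [-1.1  0.  54.7] turn 0.0 at [ 0.5427 -0.371   0.0607] 2.2 t 49.15 q6 0.76
```

Call:
move_arm(
  commands="-1.1 0 20 0 0 0 1; -1.1 0 40 0 0 0 1; -1.1 0 54.7 0 0 0 1; -1.1 0 54.7 0 0 0 1; -1.1 0 54.7 0 0 0 1",
)

```text
t: 49.78
tcp_pos: [0.5406, -0.3707, 0.0037]
tool_rot: [1.0, 0.019, 0.0, 0.0]
force: [0.4, -0.5, -0.3]
finger_gap: 0.999
gripper_force: 0.0
```

Call:
move_arm(
  commands="0 0 0 0 0 0 1; 0 0 0 0 0 0 0.5; 0 0 0 0 0 0 0; 0 0 0 0 0 0 0; 0 0 0 0 0 0 0",
)

```text
t: 50.4
tcp_pos: [0.541, -0.371, 0.005]
tool_rot: [1.0, 0.019, 0.001, 0.001]
force: [-0.6, -0.1, 5.3]
finger_gap: 0.736
gripper_force: 89.0
```

Call:
move_arm(
  commands="0 0 -10 0 0 0 0; 0 0 -50 0 0 0 0; 0 0 -110 0 0 0 0; 0 0 -160 0 0 0 0; 0 0 -194 0 0 0 0",
)

```text
t: 51.02
tcp_pos: [0.5403, -0.3703, 0.1999]
tool_rot: [1.0, 0.019, 0.0, 0.0]
force: [0.1, 0.3, -5.0]
finger_gap: 0.739
gripper_force: 89.8
```

```bash
python3 - <<'E'
from h import *
ap((-1.1,0,54.7,0),(0,0,-194,0)); to(.56,.0455,.2,0)
E
```

```text
cmd [ 0.5416 -0.3711  0.2     2.2   ]
shift [  34.4 -415.6   -0. ] turn 2.2 at [ 0.5403 -0.3703  0.1999] 2.2 t 51.025 q6 0.76
```

Call:
move_arm(
  commands="3 -42 0 0 0 0.5 0; 6 -84 0 0 0 1 0; 10 -126 0 0 0 1.5 0; 14 -168 0 0 0 2.2 0; 17 -208 0 0 0 2.2 0",
)

```text
t: 51.65
tcp_pos: [0.5483, -0.1599, 0.1971]
tool_rot: [1.0, -0.0, -0.001, -0.001]
force: [1.1, -0.4, -4.5]
finger_gap: 0.738
gripper_force: 89.8
```

Call:
move_arm(
  commands="4 -42 0 0 0 0 0; 8 -84 0 0 0 0 0; 12 -126 0 0 0 0 0; 18 -168 0 0 0 0 0; 25 -207 0 0 0 0 0",
)

```text
t: 52.28
tcp_pos: [0.5731, 0.0466, 0.1971]
tool_rot: [1.0, 0.0, -0.001, -0.0]
force: [0.3, -0.5, -3.2]
finger_gap: 0.738
gripper_force: 89.8
```

Call:
move_arm(
  commands="0 0 0 0 0 0 0; 0 0 0 0 0 0 0; 0 0 0 0 0 0 0; 0 0 0 0 0 0 0; 0 0 0 0 0 0 0",
)

```text
t: 52.9
tcp_pos: [0.5744, 0.0443, 0.1979]
tool_rot: [1.0, -0.001, -0.0, 0.0]
force: [-0.5, 0.7, -4.6]
finger_gap: 0.736
gripper_force: 89.9
```

```bash
python3 - <<'E'
from h import *
for i in range(2): d=snap('wrist','w18')
s,q,M=state(); print(q.round(4),s["tool_rot"].round(4)); yw=np.degrees(np.arctan2(M[1,0],M[0,0])); json.dump([*q,yw],open(C,"w"))
g=cv2.cvtColor(d["image"],cv2.COLOR_RGB2GRAY).astype(float)
for y in (.065,.0453,.025):
    u=int(proj(d,[.66,y,.13])[0]); pr=g[:190,u-3:u+4].mean(1); gr=np.diff(pr)
    print(u,[(i,int(round(x)),round(float(onz(d,u,i+.5,.118)[0]),4)) for i,x in enumerate(gr) if abs(x)>18])
to(.6226,.0458,.125,0)
E
```

```text
[0.5745 0.0446 0.1979] [ 1.e+00 -4.e-04 -0.e+00 -0.e+00]
287 [(13, -22, 0.7135), (14, -37, 0.7129), (15, -38, 0.7123), (16, -25, 0.7117), (40, 93, 0.6971), (41, 36, 0.6965), (63, -21, 0.6824), (64, -115, 0.6818), (67, 70, 0.6798), (73, 22, 0.6758), (120, -19, 0.6429), (123, 29, 0.6407), (124, -18, 0.64), (125, 28, 0.6392), (126, 53, 0.6385), (162, -69, 0.6106), (163, 26, 0.6098), (164, 67, 0.6089), (171, 38, 0.6032), (179, -106, 0.5966), (180, -43, 0.5957)]
315 [(39, 20, 0.6977), (40, 119, 0.6971), (63, -28, 0.6824), (64, -114, 0.6817), (67, 70, 0.6798), (73, 25, 0.6758), (120, -19, 0.6429), (126, 53, 0.6384), (161, -21, 0.6113), (162, -51, 0.6105), (163, 25, 0.6097), (164, 70, 0.6089), (170, 18, 0.604), (171, 37, 0.6032), (179, -127, 0.5965), (180, -25, 0.5957)]
344 [(39, 24, 0.6976), (40, 123, 0.697), (51, -20, 0.6901), (53, 32, 0.6888), (63, -35, 0.6824), (64, -106, 0.6817), (67, 73, 0.6797), (73, 24, 0.6758), (126, 55, 0.6384), (161, -21, 0.6113), (162, -50, 0.6105), (163, 27, 0.6097), (164, 69, 0.6089), (171, 50, 0.6031), (178, -34, 0.5973), (179, -118, 0.5965), (180, -18, 0.5956)]
shift [48.1 -1.3 72.9] turn -0.0 at [0.5745 0.0446 0.1979] -0.04 t 53.0 q6 1.46
```

Call:
move_arm(
  commands="24 -0.6 20 0 0 0 0; 48.1 -1.3 50 0 0 0 0; 48.1 -1.3 73 0 0 0 0; 48.1 -1.3 73 0 0 0 0; 48.1 -1.3 73 0 0 0 0",
)

```text
t: 53.62
tcp_pos: [0.623, 0.0462, 0.1256]
tool_rot: [1.0, -0.0, 0.001, 0.0]
force: [-0.1, 0.8, -3.7]
finger_gap: 0.738
gripper_force: 89.7
```

Call:
move_arm(
  commands="0 0 7 0 0 0 0; 0 0 14 0 0 0 0; 0 0 20 0 0 0 0; 0 0 25 0 0 0 0; 0 0 25 0 0 0 0",
)

```text
t: 54.25
tcp_pos: [0.6222, 0.0463, 0.0993]
tool_rot: [1.0, -0.0, -0.001, -0.0]
force: [-0.0, -0.4, -4.0]
finger_gap: 0.741
gripper_force: 89.7
```

Call:
move_arm(
  commands="0 0 1 0 0 0 0; 0 0 2 0 0 0 0; 0 0 2 0 0 0 0; 0 0 2 0 0 0 0; 0 0 2 0 0 0 0",
)

```text
t: 54.88
tcp_pos: [0.6227, 0.0463, 0.098]
tool_rot: [1.0, -0.0, 0.0, -0.0]
force: [-0.3, -0.8, -5.1]
finger_gap: 0.734
gripper_force: 89.8
```

Not in contact yet; one more millimetre, then release and fetch the third.

Call:
move_arm(
  commands="0 0 1 0 0 0 0; 0 0 1 0 0 0 0; 0 0 1 0 0 0 0.6; 0 0 1 0 0 0 0.8; 0 0 1 0 0 0 1",
)

```text
t: 55.5
tcp_pos: [0.623, 0.0463, 0.0974]
tool_rot: [1.0, 0.0, 0.001, 0.0]
force: [-0.8, -0.3, -0.4]
finger_gap: 1.002
gripper_force: 0.0
```

Call:
move_arm(
  commands="0 0 0 0 0 0 1; 0 0 -15 0 0 0 1; 0 0 -50 0 0 0 1; 0 0 -100 0 0 0 1; -40 10 -115 0 0 0 1",
)

```text
t: 56.12
tcp_pos: [0.5873, 0.0359, 0.2169]
tool_rot: [1.0, 0.0, 0.006, 0.001]
force: [0.5, -0.2, -0.5]
finger_gap: 1.0
gripper_force: 0.0
```

Call:
move_arm(
  commands="-20 20 0 0 0 0 1; -40 60 0 0 0 0 1; -50 100 0 0 0 0 1; -55 140 0 0 0 0 1; -60 180 0 0 0 0 1",
)

```text
t: 56.75
tcp_pos: [0.5226, -0.1451, 0.2133]
tool_rot: [1.0, 0.0, 0.001, 0.0]
force: [0.8, -0.3, -0.2]
finger_gap: 0.995
gripper_force: 0.0
```

```bash
python3 - <<'E'
from h import *
for i in range(4): d=snap('wrist','w19')
s,q,M=state(); print(q.round(4)); yw=np.degrees(np.arctan2(M[1,0],M[0,0])); json.dump([*q,yw],open(C,"w"))
to(.4837,-.3781,.06,2.2)
E
```

```text
[ 0.5226 -0.1442  0.2127]
shift [-38.5 234.  152.7] turn -2.3 at [ 0.5226 -0.1442  0.2127] -0.11 t 56.95 q6 1.1
```

Call:
move_arm(
  commands="-8 43 5 0 0 -0.5 1; -16 86 9 0 0 -1 1; -24 130 9 0 0 -2.3 1; -32 173 20 0 0 -2.3 1; -38.5 210 40 0 0 -2.3 1",
)

```text
t: 57.58
tcp_pos: [0.4851, -0.3543, 0.1729]
tool_rot: [1.0, 0.021, 0.001, 0.001]
force: [0.8, -0.5, -0.3]
finger_gap: 0.998
gripper_force: 0.0
```

Call:
move_arm(
  commands="1 24 40 0 0 0 1; 1 24 80 0 0 0 1; 1 24 110 0 0 0 1; 1 24 110 0 0 0 1; 1 24 110 0 0 0 1",
)

```text
t: 58.2
tcp_pos: [0.4872, -0.3774, 0.0632]
tool_rot: [1.0, 0.021, 0.001, 0.001]
force: [-0.6, -0.2, 0.9]
finger_gap: 1.005
gripper_force: 0.0
```

```bash
python3 - <<'E'
from h import *
for i in range(3): d=snap('wrist','w20')
s,q,M=state(); print(q.round(4)); yw=np.degrees(np.arctan2(M[1,0],M[0,0])); json.dump([*q,yw],open(C,"w"))
to(.4837,-.3781,.0065,2.2)
E
```

```text
[ 0.4871 -0.3782  0.0638]
shift [-3.4 -0.2 57.3] turn 0.1 at [ 0.4871 -0.3782  0.0638] 2.34 t 58.35 q6 0.69
```

Call:
move_arm(
  commands="-3.4 0 20 0 0 0 1; -3.4 0 40 0 0 0 1; -3.4 0 57 0 0 0 1; -3.4 0 57 0 0 0 1; -3.4 0 57 0 0 0 1",
)

```text
t: 58.98
tcp_pos: [0.4829, -0.378, 0.005]
tool_rot: [1.0, 0.02, 0.0, 0.0]
force: [0.6, 0.4, -0.4]
finger_gap: 0.998
gripper_force: 0.0
```

Call:
move_arm(
  commands="0 0 0 0 0 0 1; 0 0 0 0 0 0 0.5; 0 0 0 0 0 0 0; 0 0 0 0 0 0 0; 0 0 0 0 0 0 0",
)

```text
t: 59.6
tcp_pos: [0.483, -0.3782, 0.0059]
tool_rot: [1.0, 0.02, 0.001, 0.001]
force: [0.2, -0.4, 5.5]
finger_gap: 0.741
gripper_force: 88.7
```

Call:
move_arm(
  commands="0 0 -10 0 0 0 0; 0 0 -50 0 0 0 0; 0 0 -110 0 0 0 0; 0 0 -160 0 0 0 0; 0 0 -204 0 0 0 0",
)

```text
t: 60.22
tcp_pos: [0.482, -0.3771, 0.2102]
tool_rot: [1.0, 0.02, -0.0, -0.0]
force: [1.1, -0.8, -4.7]
finger_gap: 0.737
gripper_force: 90.0
```

```bash
python3 - <<'E'
from h import *
for i in range(2): d=snap('wrist','w20')
s,q,M=state(); print(q.round(4)); yw=np.degrees(np.arctan2(M[1,0],M[0,0])); json.dump([*q,yw],open(C,"w"))
to(.56,.0455,.21,0)
E
```

```text
[ 0.4847 -0.3798  0.2141]
shift [  92.4 -422.     4.1] turn 2.3 at [ 0.4847 -0.3798  0.2141] 2.32 t 60.325 q6 0.68
```

Call:
move_arm(
  commands="5 -42 0 0 0 0.5 0; 15 -84 0 0 0 1 0; 27 -126 0 0 0 1.5 0; 40 -168 0 0 0 2.3 0; 50 -208 0 0 0 2.3 0",
)

```text
t: 60.95
tcp_pos: [0.5229, -0.1656, 0.2064]
tool_rot: [1.0, -0.0, -0.002, -0.001]
force: [0.4, -0.4, -4.4]
finger_gap: 0.735
gripper_force: 90.2
```

Call:
move_arm(
  commands="10 -42 0 0 0 0 0; 20 -84 0 0 0 0 0; 30 -126 0 0 0 0 0; 40 -168 0 0 0 0 0; 45 -213 0 0 0 0 0",
)

```text
t: 61.58
tcp_pos: [0.568, 0.0465, 0.2063]
tool_rot: [1.0, -0.0, -0.002, -0.0]
force: [0.5, -0.3, -4.9]
finger_gap: 0.738
gripper_force: 90.2
```

Call:
move_arm(
  commands="0 0 0 0 0 0 0; 0 0 0 0 0 0 0; 0 0 0 0 0 0 0; 0 0 0 0 0 0 0; 0 0 0 0 0 0 0",
)

```text
t: 62.2
tcp_pos: [0.5693, 0.0443, 0.2089]
tool_rot: [1.0, -0.001, 0.0, 0.0]
force: [-0.2, -0.9, -4.6]
finger_gap: 0.735
gripper_force: 90.4
```

```bash
python3 - <<'E'
from h import *
for i in range(2): d=snap('wrist','w21')
s,q,M=state(); print(q.round(4),s["tool_rot"].round(4)); yw=np.degrees(np.arctan2(M[1,0],M[0,0])); json.dump([*q,yw],open(C,"w"))
g=cv2.cvtColor(d["image"],cv2.COLOR_RGB2GRAY).astype(float)
for y in (.06,.0453,.03):
    u=int(proj(d,[.64,y,.13])[0]); pr=g[:215,u-3:u+4].mean(1); gr=np.diff(pr)
    print(u,[(i,int(round(x)),round(float(onz(d,u,i+.5,.118)[0]),4)) for i,x in enumerate(gr) if abs(x)>18])
u,v=proj(d,[.659,.0453,.136]); v=int(v)
for x in (.659,.623):
    v=int(proj(d,[x,.0453,.136])[1]); pr=g[v-3:v+4].mean(0); gr=np.diff(pr); print(v,[(i,int(t),round(float(onz(d,i+.5,v,.134)[1]),4)) for i,t in enumerate(gr) if 250<i<390 and abs(t)>18])
to(.641,.0458,.16,0)
E
```

```text
[0.5693 0.0446 0.209 ] [ 1.e+00 -4.e-04  1.e-04  0.e+00]
296 [(7, -19, 0.7148), (8, -35, 0.7142), (9, -40, 0.7136), (10, -24, 0.713), (23, 20, 0.7049), (36, 22, 0.6965), (37, 119, 0.6959), (46, -72, 0.69), (47, -27, 0.6893), (48, 84, 0.6886), (49, 19, 0.688), (58, -43, 0.6819), (59, -99, 0.6812), (61, 44, 0.6799), (62, 29, 0.6792), (65, 20, 0.6771), (115, 30, 0.6409), (116, 22, 0.6401), (158, -24, 0.6064), (160, 56, 0.6048), (161, -20, 0.6039), (162, 78, 0.6031), (170, -34, 0.5962), (172, -26, 0.5945), (173, -127, 0.5936)]
315 [(36, 21, 0.6965), (37, 115, 0.6958), (58, -49, 0.6819), (59, -89, 0.6812), (61, 45, 0.6799), (62, 27, 0.6792), (113, -23, 0.6424), (115, 26, 0.6409), (116, 20, 0.6401), (158, -25, 0.6064), (160, 42, 0.6047), (162, 73, 0.603), (172, -29, 0.5945), (173, -118, 0.5936)]
335 [(36, 26, 0.6965), (37, 114, 0.6958), (46, -83, 0.6899), (48, 102, 0.6886), (58, -61, 0.6819), (59, -74, 0.6812), (61, 44, 0.6798), (62, 27, 0.6791), (113, -20, 0.6424), (115, 28, 0.6408), (116, 20, 0.6401), (158, -26, 0.6064), (160, 56, 0.6047), (162, 57, 0.603), (173, -140, 0.5936)]
90 [(358, -37, 0.0144)]
141 [(355, -21, 0.0151)]
shift [71.7 -1.3 49. ] turn -0.0 at [0.5693 0.0446 0.209 ] -0.05 t 62.3 q6 1.45
```

Call:
move_arm(
  commands="35 -0.6 10 0 0 0 0; 71.7 -1.3 30 0 0 0 0; 71.7 -1.3 50 0 0 0 0; 71.7 -1.3 50 0 0 0 0; 71.7 -1.3 50 0 0 0 0",
)

```text
t: 62.92
tcp_pos: [0.6409, 0.0463, 0.1594]
tool_rot: [1.0, -0.0, 0.0, 0.0]
force: [-0.4, -0.4, -4.2]
finger_gap: 0.736
gripper_force: 90.2
```

Call:
move_arm(
  commands="0 0 7 0 0 0 0; 0 0 14 0 0 0 0; 0 0 21 0 0 0 0; 0 0 26 0 0 0 0; 0 0 26 0 0 0 0",
)

```text
t: 63.55
tcp_pos: [0.6405, 0.0464, 0.1322]
tool_rot: [1.0, -0.0, -0.001, -0.0]
force: [0.0, -0.2, -5.1]
finger_gap: 0.736
gripper_force: 90.3
```

Call:
move_arm(
  commands="0 0 1 0 0 0 0; 0 0 2 0 0 0 0; 0 0 2 0 0 0 0; 0 0 2 0 0 0 0; 0 0 2 0 0 0 0",
)

```text
t: 64.18
tcp_pos: [0.641, 0.0464, 0.131]
tool_rot: [1.0, 0.0, 0.0, 0.0]
force: [0.2, -0.2, -3.8]
finger_gap: 0.741
gripper_force: 90.3
```

Call:
move_arm(
  commands="0 0 0.7 0 0 0 0; 0 0 1.4 0 0 0 0; 0 0 1.4 0 0 0 0; 0 0 1.4 0 0 0 0; 0 0 1.4 0 0 0 0",
)

```text
t: 64.8
tcp_pos: [0.6409, 0.0464, 0.1295]
tool_rot: [1.0, 0.0, -0.0, 0.0]
force: [-0.4, 0.2, -3.9]
finger_gap: 0.738
gripper_force: 90.3
```

Call:
move_arm(
  commands="0 0 0.5 0 0 0 0; 0 0 1 0 0 0 0; 0 0 1 0 0 0 0; 0 0 1 0 0 0 0; 0 0 1 0 0 0 0",
)

```text
t: 65.42
tcp_pos: [0.6411, 0.0463, 0.1292]
tool_rot: [1.0, -0.0, 0.0, 0.0]
force: [-3.0, 0.0, 3.7]
finger_gap: 0.736
gripper_force: 91.0
```

Call:
move_arm(
  commands="0 0 -0.5 0 0 0 0; 0 0 -0.5 0 0 0 0.55; 0 0 -0.5 0 0 0 0.65; 0 0 -0.5 0 0 0 0.8; 0 0 -0.5 0 0 0 1",
)

```text
t: 66.05
tcp_pos: [0.6411, 0.0464, 0.129]
tool_rot: [1.0, 0.0, 0.0, -0.0]
force: [-0.0, -0.8, -0.3]
finger_gap: 0.999
gripper_force: 0.0
```

Call:
move_arm(
  commands="0 0 0 0 0 0 1; 0 0 -10 0 0 0 1; 0 0 -40 0 0 0 1; 0 0 -90 0 0 0 1; -60 0 -120 0 0 0 1",
)

```text
t: 66.68
tcp_pos: [0.5898, 0.0455, 0.2508]
tool_rot: [1.0, -0.0, 0.005, 0.001]
force: [0.5, 0.4, -0.1]
finger_gap: 0.999
gripper_force: 0.0
```

Call:
move_arm(
  commands="-30 0 0 0 0 0 1; -60 0 0 0 0 0 1; -60 0 0 0 0 0 1; -60 0 0 0 0 0 1; -60 0 0 0 0 0 1",
)

```text
t: 67.3
tcp_pos: [0.5265, 0.0462, 0.2472]
tool_rot: [1.0, -0.0, 0.001, 0.0]
force: [-1.1, 0.4, 0.4]
finger_gap: 0.999
gripper_force: 0.0
```

```bash
python3 - <<'E'
from h import *
for i in range(2): d=snap('wrist','w22')
e=snap("scene","scene22"); f=snap("side","side22")
s,q,M=state(); print(q.round(4),s["t"])
g=cv2.cvtColor(d["image"],cv2.COLOR_RGB2GRAY).astype(float)
for y in (.06,.0463,.03):
    u=int(proj(d,[.64,y,.15])[0]); pr=g[:300,u-3:u+4].mean(1); gr=np.diff(pr)
    print(u,[(i,int(round(x)),round(float(onz(d,u,i+.5,.149)[0]),4)) for i,x in enumerate(gr) if abs(x)>18])
for x in (.641,):
    v=int(proj(d,[x,.0453,.167])[1]); pr=g[v-3:v+4].mean(0); gr=np.diff(pr); print(v,[(i,int(t),round(float(onz(d,i+.5,v,.165)[1]),4)) for i,t in enumerate(gr) if 200<i<440 and abs(t)>18])
# ears: dark blob of pad in scene & wrist earlier vs now
s2=load("scene2")
for n,p in [("bar",[.566,.389,.17]),("jarW",[.75,-.141,.05]),("jarK",[.761,.222,.05])]:
    u,v=proj(e,p).astype(int); a=e["image"][v-25:v+25,u-25:u+25].astype(int); b=s2["image"][v-25:v+25,u-25:u+25].astype(int); print(n,np.abs(a-b).mean().round(2))
# 3 weights in side/scene: bright gray mask
for nm,D in (("scene",e),("side",f)):
    h=cv2.cvtColor(D["image"],cv2.COLOR_RGB2HSV)
    u,v=proj(D,[.641,.0463,.149]).astype(int); print(nm,u,v,D["image"][v-14:v+15:4,u].tolist())
E
```

```text
[0.5256 0.0463 0.2467] 67.5
298 [(1, 70, 0.6775), (2, 93, 0.6769), (11, -68, 0.6712), (12, -37, 0.6706), (13, 51, 0.6699), (29, -35, 0.6595), (81, 60, 0.6234), (84, 38, 0.6212), (102, -22, 0.6077), (106, 54, 0.6046), (109, -61, 0.6023), (110, 52, 0.6015), (111, 75, 0.6007), (121, -19, 0.5928), (126, 23, 0.5888), (133, -21, 0.5831), (134, -113, 0.5823), (193, 51, 0.5306), (194, -31, 0.5296), (195, -27, 0.5287), (254, 32, 0.469), (256, -30, 0.4668)]
316 [(1, 93, 0.6775), (2, 66, 0.6769), (11, -77, 0.6712), (12, -50, 0.6706), (13, 69, 0.6699), (29, -43, 0.6595), (81, 44, 0.6234), (86, 51, 0.6197), (107, 19, 0.6038), (108, 24, 0.603), (109, -57, 0.6022), (110, 73, 0.6015), (111, 52, 0.6007), (120, 22, 0.5936), (128, -23, 0.5872), (133, -23, 0.5831), (134, -123, 0.5823), (193, 52, 0.5306), (194, -31, 0.5296), (195, -27, 0.5287), (254, 32, 0.469), (256, -29, 0.4668)]
337 [(1, 93, 0.6775), (2, 65, 0.6769), (11, -96, 0.6712), (12, -30, 0.6705), (13, 66, 0.6699), (29, -43, 0.6595), (81, 45, 0.6233), (85, 37, 0.6204), (107, 41, 0.6038), (109, -56, 0.6022), (110, 80, 0.6014), (111, 45, 0.6007), (118, -21, 0.5952), (120, -23, 0.5936), (121, -18, 0.5928), (126, 38, 0.5888), (133, -25, 0.5831), (134, -124, 0.5823), (193, 54, 0.5305), (194, -32, 0.5296), (195, -28, 0.5287), (254, 33, 0.469), (256, -29, 0.4668)]
53 [(225, 36, 0.1115), (226, 130, 0.1107), (360, -28, 0.015), (407, -40, -0.0186), (408, -76, -0.0193), (433, 29, -0.0372), (435, -30, -0.0386)]
bar 4.14
jarW 2.92
jarK 4.42
scene 327 210 [[77, 126, 100], [78, 127, 100], [230, 224, 215], [240, 237, 229], [229, 223, 214], [173, 164, 152], [226, 219, 209], [231, 225, 215]]
side 331 185 [[63, 60, 61], [31, 32, 33], [247, 244, 237], [253, 251, 247], [237, 231, 222], [173, 167, 157], [156, 151, 143], [161, 157, 148]]
```

```bash
python3 -c "
from station import ticket
print(ticket.sign_off())"
```

```text
the job is handed in; nothing more can be done
None
```

The job is handed in at about 67 s: the ear defenders hang on the rail, the block, both spacers and the cover are stacked in the pocket, and the three weights sit as a pyramid on the cover. My last camera measurements agree with this, but the sign-off returned no verdict.

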